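# Index the welding positioner and swing the torch over

## Task

Set up the next weld: with a fingertip, push the turntable round by its bars until the long bar points straight at the index post and leave it there, then push the torch arm round until it is fully home against its stop, with the torch above the flanged pipe. Only push: do not grip the bars or the arm, do not touch or shift the flanged pipe on the turntable, and leave everything else on the table where it is.

Things in the scene. Friction and masses are not known exactly. Their poses are not given: they have to be found in the camera images.
- positioner: hand-turned welding positioner, fixed to the table: a round foot with the turntable on it, and a flat foot bar to a 26 mm post, 240 mm away along the positioner's +y, that carries the torch arm. Origin on the turntable's vertical axis at table height
- turntable (a joint): turntable angle, rad, positive anticlockwise from above; turns freely any way through more than a full turn, about 0.12 N m of friction, stays where it is left, does not coast. At 0 the long bar points along the positioner's +x.
- turntable_center (a point): centre of the faceplate's top, on the turntable's axis, 70 mm above the table. The steel faceplate is 150 mm across. Four flat steel bars stick out from under it at right angles, each 14 mm wide and 16 mm tall (42 to 58 mm above the table); one is long, its end 165 mm from the axis, three are short, ending 125 mm from the axis. Any bar may be pushed, from either side
- long_bar_tip (a point): end of the long bar, 165 mm from the axis, 50 mm above the table
- index_mark (a point): where the end of the long bar must come: 165 mm from the turntable's axis, 50 mm up, just in front of the 10 mm round nib of the index post. The post is a fixed steel block 16 x 16 mm, 66 mm tall, 205 mm from the axis; its nib points at the axis and ends 176 mm from it
- torch_arm (a joint): torch arm angle, rad: 0 is fully home against the stop, arm pointing from its post to the turntable's axis, torch over the workpiece; it grows as the arm swings away clockwise from above, to 2.7. So the arm is pushed home anticlockwise (seen from above). About 0.22 N m of friction; stays where it is left
- torch_pivot (a point): on the vertical axis of the torch arm, at the arm's mid-height, 180 mm above the table. The arm is a level aluminium bar 16 mm wide, 18 mm tall (171 to 189 mm above the table), free from 20 to 218 mm from this axis. The post's hub is 40 mm across and its top stands 200 mm above the table
- torch_nozzle (a point): lower tip of the copper nozzle of the torch, 240 mm from the pivot axis, 140 mm above the table; the torch's black holder is 28 x 36 mm at the arm's end, and the torch rises to 255 mm above the table
- workpiece_center (a point): centre of the workpiece, half-way up: a flanged pipe stub standing loose in the middle of the turntable, flange 72 mm across and 10 mm thick, pipe 42 mm across, 58 mm tall overall, 0.3 to 0.5 kg. Its top is 128 mm above the table
- square_tube: bystander: aluminium square tube offcut 40 x 40 x 200 mm, lying; origin at its underside
- table_pin: bystander: standing steel pin with black head, 40 mm across, 68 mm tall; origin at its underside
- magnet: bystander: flat red triangular welding magnet, 90 x 90 x 18 mm; origin at its underside
- hammer: bystander: hammer lying on the table; origin at its underside
- clamp: bystander: F-clamp lying on the table, 300 mm long; origin at its underside
- wire_spool: bystander: wire spool, 196 mm across, 90 mm tall; origin at its underside
- wire_brush: bystander: brush lying on the table; origin at its underside
- workpiece: the same workpiece; origin at the centre of its underside
Not all that is in view belongs to the job. What is shaped like the part that bears index_mark but orange, purple or turquoise is not meant.

How it is judged:
On the way, in this order (a step that is already met when the one before it is completed fails the run):
1. the long bar points at the index post and the turntable is at rest (horizontal distance between long_bar_tip and index_mark below 0.009 m and velocity of joint turntable between -0.05 and 0.05 rad/s), for 0.3 s.
2. then the torch arm is home against its stop (value of joint torch_arm below 0.07 rad), for 0.2 s.
At the end, for the whole second after the job is handed in: the end of the long bar is within 9 mm of the index mark, the torch arm within 0.07 rad of its stop, both at rest, and the workpiece stands upright on the turntable within 18 mm of its centre (horizontal distance between long_bar_tip and index_mark below 0.009 m and value of joint torch_arm below 0.07 rad and velocity of joint turntable between -0.02 and 0.02 rad/s and velocity of joint torch_arm between -0.02 and 0.02 rad/s and horizontal distance between workpiece_center and turntable_center below 0.018 m and height (world z) of workpiece_center between 0.09 and 0.107 m and angle between workpiece_center's own z axis and vertical below 0.1 rad); the robot touches nothing.
It fails at once if the bars are gripped instead of pushed (squeezed from both sides) ((contact force between the fingers and turntable_c0 above 4 N and contact force between the fingers and turntable_c1 above 4 N) or (contact force between the fingers and turntable_c2 above 4 N and contact force between the fingers and turntable_c3 above 4 N) or (contact force between the fingers and turntable_c4 above 4 N and contact force between the fingers and turntable_c5 above 4 N) or (contact force between the fingers and turntable_c6 above 4 N and contact force between the fingers and turntable_c7 above 4 N)).
It fails at once if the torch arm is gripped instead of pushed (squeezed from both sides) (contact force between the fingers and torch_arm_c0 above 4 N and contact force between the fingers and torch_arm_c1 above 4 N).
It fails at once if the workpiece is touched by the robot (contact force between any of the fingers, the arm and workpiece above 1 N).
It fails at once if the workpiece is lifted, tipped or shifted on the turntable (not (horizontal distance between workpiece_center and turntable_center below 0.018 m and height (world z) of workpiece_center between 0.09 and 0.107 m and angle between workpiece_center's own z axis and vertical below 0.1 rad)).
It fails at once if another thing on the table is moved more than 20 mm (distance of any of square_tube, table_pin, magnet, hammer, clamp, wire_spool, wire_brush from where it was at the start of the episode above 0.02 m).
It also fails if it takes over 67 s, if anything falls off the work surface, if the arm or the gripper's body presses on something with over 40 N, if the wrist force passes 120 N, or if a joint passes its speed limit or range.

## Robot

A 7-joint arm with a two-finger parallel gripper is mounted at the origin on the work surface. World frame = base frame: x ahead of the robot, y to its left, z up, the work surface at z = 0. Lengths are in m, angles in rad, forces in N, time in s.
With the tool pointing down it reaches from about 0.4 to 0.85 m from the base axis. Payload 10.4 kg.
Tool frame: the origin (TCP) lies at the very end of the fingers, on their centre line; the grasp point (between the pads) lies 19 mm behind it; y points along the fingers, x is the direction in which the jaws open and shut, and the axes are right-handed (so a half turn about y gives the same grasp; the last joint's range is limited). The gripper opens to 87 mm and grips with 3 to 60 N. Pads are 19 mm wide; open, the fingers measure 117 mm over their backs; the gripper's body (75 mm by 190 mm) begins 51 mm behind the grasp point.
Start: joints at [1.203, 0.332, -0.065, 1.46, 0.022, 1.35, -0.088], TCP at [0.211, -0.588, 0.196] pointing down, gripper open.
Joint ranges: [-2.6, 2.6], [-0.5, 2.12], [-1.47, 1.34], [0.16, 2.42], [-1.27, 4.41], [0.06, 2.06], [-2.6, 2.6]. Speed limits (rad/s): [2.22, 2.22, 2.79, 2.79, 3.14, 3.14, 3.14].

## Interface

Orientations are given as a unit quaternion [x, y, z, w].
In Python, from bench import readout, vision, r gives the robot as it stands.
- The arm moves only by the tool arm_command, never from a script. Its argument "targets" is a list that holds one entry, the list of rows, each a list of 6 numbers: the shift along the tool's x, y, z in m, then the turn, a rotation vector about the tool's x, y, z in degrees. A call has 1 to 12 rows; each row shifts and turns the commanded pose from where the row before left it, along the tool's axes as they then stand; what a row does not reach is not made up. A row lasts 1/12 s, in which the tool goes at most 41.7 mm and 7.16 degrees, less where a joint would pass 70% of its speed; a pose out of reach is approached as far as the arm can. A call is refused whole if a number of a shift passes 0.0417 or a number of a turn 7.16, either way. A call with a gripper value outside its range is refused whole. "hand" is the opening, from 0 (shut) to 1 (fully open), set as the call begins (left out, the last holds). The fingers move at their own pace and stop on an object; "grip_force" is the grip in N (left out, the last holds). Time passes only in rows, so rows that do not move let the fingers close. It gives the time, the measured TCP pose, the force and the opening at its end, in the units of the state.
- readout.read_state(): the state, without advancing time (a new reading comes with each control period).
- vision.camera(name): name is "side" or "top"; returns a dict with "pixels" (400x640x3 uint8, blue, green, red), "fovy" (degrees; the focal length in pixels is half the picture's height over the tangent of half this angle, whatever the lens; pixels are square), "cx", "cy" (the principal point, pixels), "R" (3x3) and "t" (3): a world point X has camera coordinates R X + t. Camera axes: x right, y down, z forward; pixel columns grow to the right and rows downward; lengths in m; the calibration is good to about 2 mm. A picture is of the moment at which its call begins. There is no depth.
- r.close_job(): hands the job in, once; it reports no verdict.
The state is a dict: "time": time; "joint_positions": joint angles; "joint_vel": joint speeds; "joint_torque": joint torques, N m; "ee_pos": TCP position; "eef_rot": TCP orientation; "ft_force": force on the tool from outside, world axes, zero at the start; "torque": the same for the moment, N m; "width": finger opening in m.
Only numpy, scipy, OpenCV 4.12 (cv2) and the standard library are available. Lean on these libraries where they do the work, as an engineer would, in place of code of your own. Each camera call takes 0.05 s, during which the arm holds its last target.

## Working session

There is one attempt and no reset: what is moved stays moved. The work goes in short steps, Python scripts to look and compute and a tool call to move; the robot and the scene stay as the last step left them, time stands still between calls to the robot, and variables do not carry over. Pictures are saved under pics/ and viewed, and the job is handed in when it is done.

Besides the shell and the picture viewer there is one more tool, called after "Request:" as a command line: name --argument value ..., lists and objects as JSON in quotes. arm_command: Moves the arm, as the interface text tells. Its arguments: {"type":"object","properties":{"targets":{"type":"array","items":{"type":"array","items":{"type":"array","items":{"type":"number"}}}},"hand":{"type":"number"},"grip_force":{"type":"number"}},"required":["targets"]}

```bash
ls; mkdir -p pics
python3 - <<'E'
from bench import readout, vision, r
import cv2
for n in ("side","top"):
    c=vision.camera(n); cv2.imwrite(f"pics/{n}0.png",c["pixels"]); print(n,c["fovy"],c["cx"],c["cy"],c["R"],c["t"])
s=readout.read_state(); print(s)
E
```

```text
pics
side 56.70299792376426 315.35457498152437 202.8745989366258 [[-0.78157194 -0.6235295   0.01887507]
 [-0.42745945  0.5132774  -0.74419402]
 [ 0.45433878 -0.58970948 -0.66769679]] [0.38386988 0.29139403 1.03520943]
top 51.18738251359575 312.0427192090585 203.2390507646229 [[ 0.04983828 -0.99875057 -0.00366748]
 [-0.97812782 -0.04806606 -0.20237495]
 [ 0.20194581  0.01367328 -0.97930125]] [-0.00520396  0.47199778  1.2988919 ]
{'time': 0.1, 'joint_positions': array([ 1.20341059,  0.33279831, -0.06471887,  1.46088856,  0.0215976 ,
        1.34990287, -0.0885221 ]), 'joint_vel': array([ 0.00123364, -0.0006427 , -0.00025897, -0.00229271, -0.00036391,
        0.0010029 , -0.00012921]), 'joint_torque': array([ 8.10764195e-04, -6.24548435e+01,  2.44233274e-02, -3.90717459e+01,
       -6.13990612e-02,  3.66491417e-02,  1.07641038e-04]), 'ee_pos': array([ 0.21111847, -0.58784148,  0.19552513]), 'eef_rot': array([-0.57811211,  0.40720067, -0.40642731,  0.57861113]), 'ft_force': array([ 0.30721414,  0.69089815, -0.1236246 ]), 'torque': array([-0.0078123 , -0.01959379, -0.02104358]), 'width': 0.08681324418828595}
```

View pics/top0.png

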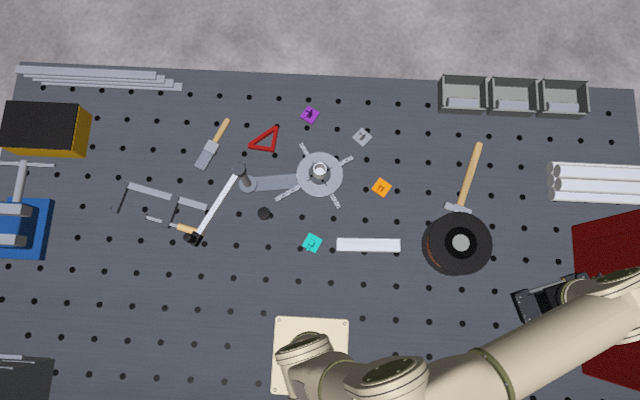

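View pics/side0.png

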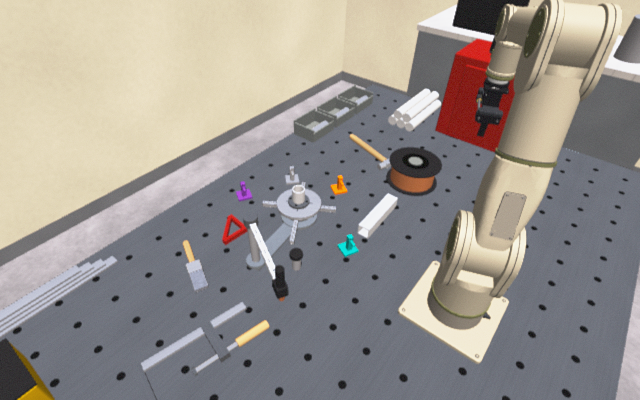

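```bash
cat > h.py <<'E'
from bench import readout, vision, r
import cv2, numpy as np
def K(c):
    f=200/np.tan(np.radians(c["fovy"])/2); return f
def ray(c,u,v,z):
    f=K(c);d=c["R"].T@np.array([(u-c["cx"])/f,(v-c["cy"])/f,1]);o=-c["R"].T@c["t"]
    return o+d*(z-o[2])/d[2]
def proj(c,X):
    f=K(c);p=c["R"]@np.array(X)+c["t"];return np.array([c["cx"]+f*p[0]/p[2],c["cy"]+f*p[1]/p[2]])
def crop(c,x0,y0,x1,y1,s,name):
    cv2.imwrite("pics/"+name,cv2.resize(c["pixels"][y0:y1,x0:x1],None,fx=s,fy=s,interpolation=cv2.INTER_CUBIC))
E
python3 - <<'E'
from h import *
c=vision.camera("top");crop(c,230,100,400,220,4.7,"tc.png")
crop(c,110,150,280,260,4.7,"tc2.png")
c=vision.camera("side");crop(c,220,150,380,270,5,"sc.png")
E
```

```text
(no output)
```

View pics/tc.png

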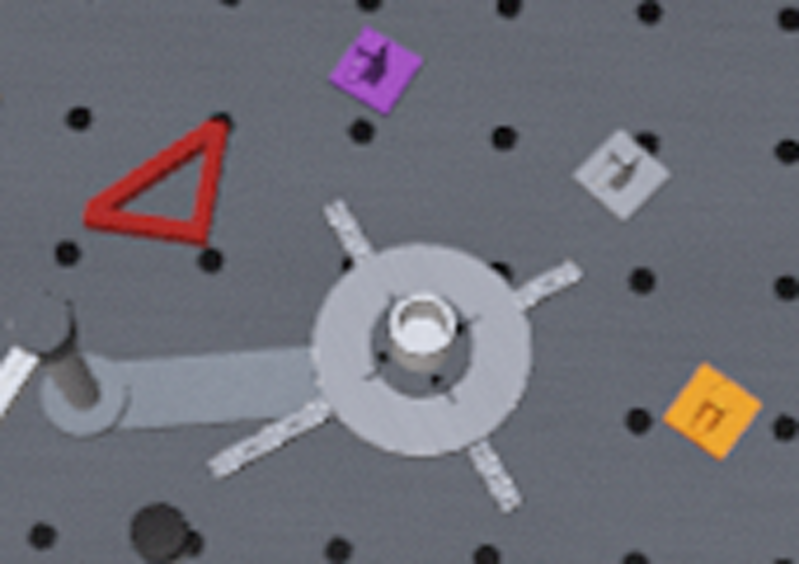

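View pics/tc2.png

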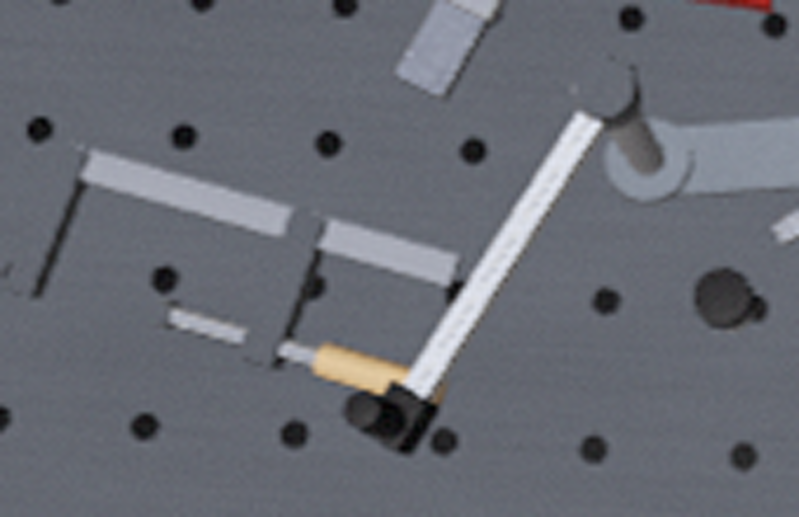

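View pics/sc.png

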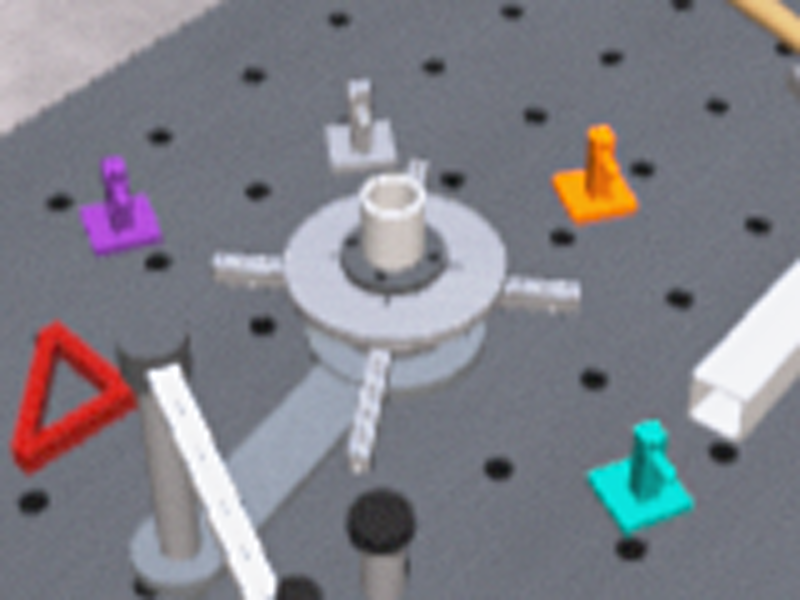

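The top view shows the long bar pointing lower-left (tip about 276,200), the faceplate centre about (320,174), and the grey index post at (362,137). The torch arm runs from its hub at about (240,170) to (193,238).

Run:
```python
from h import *
c=vision.camera("top");s=vision.camera("side")
T=lambda u,v,z:ray(c,230+u/4.7,100+v/4.7,z)
S=lambda u,v,z:ray(s,220+u/5,150+v/5,z)
p=lambda n,x:print(n,np.round(x,4))
ctr=T(422,350,.07);p("ctr",ctr);p("ctrS",S(397,265,.07))
tip=T(217,468,.058);p("tip",tip);p("tipS",S(360,462,.058))
for n,q in (("sb1",(333,207)),("sb2",(573,268)),("sb3",(511,505))):
    x=T(*q,.058);p(n,x);print(np.linalg.norm((x-ctr)[:2]),np.degrees(np.arctan2(*(x-ctr)[1::-1])))
print(np.linalg.norm((tip-ctr)[:2]),np.degrees(np.arctan2(*(tip-ctr)[1::-1])))
ix=T(622,175,.006);p("index",ix);p("indexS top",S(359,84,.066))
for n,x in(("T",ix),("S",S(359,84,.066))):print(np.linalg.norm((x-ctr)[:2]),np.degrees(np.arctan2(*(x-ctr)[1::-1])))
pf=T(85,395,0.008);p("postfoot",pf);print(np.linalg.norm((pf-ctr)[:2]),np.degrees(np.arctan2(*(pf-ctr)[1::-1])))
A=lambda u,v,z:ray(c,110+u/4.7,150+v/4.7,z)
a1=A(590,120,.189);a2=A(420,390,.189);p("arm",a1);p("arm end",a2);p("hub",A(605,90,.2))
p("pin",T(160,532,.068))
p("torch top",A(365,410,.255))
for n,q,z in(("pur",(377,70),.006),("ora",(713,412),.006)):p(n,T(*q,z))
p("turq",ray(c,312,243,.006));p("tube",ray(c,337,245,.04));p("tube2",ray(c,400,245,.04))
for q in((85,215),(220,120),(205,245)):p("mag",T(*q,.018))
for q in((280,345),(440,400),(450,265)):p("clamp",A(*q,.02))
```

```text
ctr [ 0.5629 -0.0023  0.07  ]
ctrS [0.5603 0.0012 0.07  ]
tip [0.476  0.1336 0.058 ]
tipS [0.4701 0.1419 0.058 ]
sb1 [0.667  0.0648 0.058 ]
0.12396658577147643 32.81130336356174
sb2 [ 0.6305 -0.1048  0.058 ]
0.1227385608427292 -56.55541865599069
sb3 [ 0.4601 -0.0678  0.058 ]
0.12181371982938768 -147.4859801656304
0.16131418477481732 122.57412069485673
index [ 0.7205 -0.1425  0.006 ]
indexS top [ 0.7179 -0.1396  0.066 ]
0.21095416685327634 -41.65334610134115
0.20703402883526098 -41.51323593465246
postfoot [0.5352 0.2365 0.008 ]
0.24047761165243903 96.60794059617305
arm [0.5143 0.2438 0.189 ]
arm end [0.3407 0.3319 0.189 ]
hub [0.531  0.2339 0.2   ]
pin [0.428 0.168 0.068]
torch top [0.3198 0.3434 0.255 ]
pur [0.7938 0.0408 0.006 ]
ora [ 0.5451 -0.2119  0.006 ]
turq [0.348  0.0123 0.006 ]
tube [ 0.3418 -0.0678  0.04  ]
tube2 [ 0.3517 -0.2677  0.04  ]
mag [0.6665 0.2456 0.018 ]
mag [0.7441 0.153  0.018 ]
mag [0.6481 0.1574 0.018 ]
clamp [0.3875 0.4801 0.02  ]
clamp [0.3547 0.3649 0.02  ]
clamp [0.4498 0.3677 0.02  ]
```

Run:
```python
from h import *
from scipy.spatial.transform import Rotation as R
c=vision.camera("top");s=vision.camera("side")
st=readout.read_state();M=R.from_quat(st["eef_rot"]).as_matrix();print(M.round(3))
P=st["ee_pos"]
for cc,x0,y0,n in((c,490,250,"gt.png"),(s,430,50,"gs.png")):
    for k,col in((0,(0,0,255)),(1,(0,255,0)),(2,(255,0,0))):
        a=proj(cc,P);b=proj(cc,P+M[:,k]*.1)
        cv2.line(cc["pixels"],tuple(int(v) for v in a),tuple(int(v) for v in b),col,1)
    crop(cc,x0,y0,x0+130,y0+100,5,n)
```

```text
[[ 0.338 -0.     0.941]
 [-0.941  0.     0.338]
 [-0.    -1.    -0.   ]]
```

View pics/gs.png

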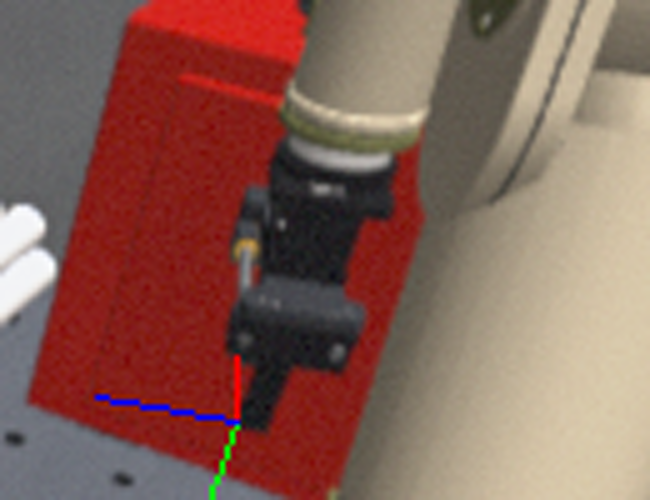

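View pics/gt.png

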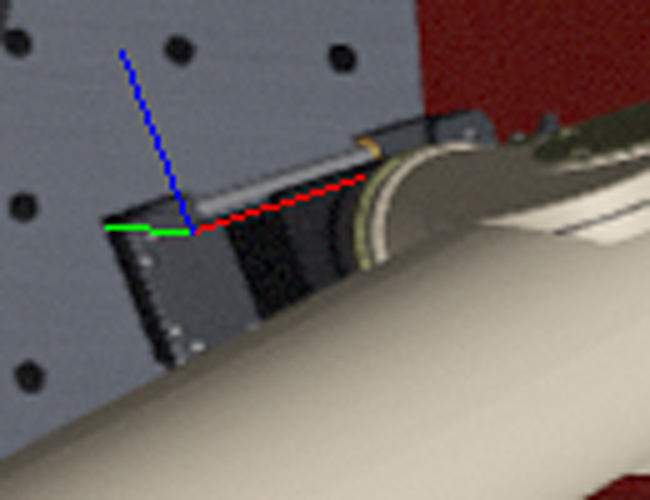

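```bash
cat > plan.py <<'E'
from h import *
from scipy.spatial.transform import Rotation as R
def cur():
    st=readout.read_state();M=R.from_quat(st["eef_rot"]).as_matrix()
    return st["ee_pos"],np.degrees(np.arctan2(M[1,0],M[0,0])),st
def rows(p0,h0,p1,h1,n):
    p=np.array(p0,float);h=h0;out=[]
    for i in range(n):
        f=(i+1)/n; t=np.array(p0)+(np.array(p1)-p0)*f;
        d=t-p;a=np.radians(h);x=np.array([np.cos(a),np.sin(a),0]);z=np.array([-np.sin(a),np.cos(a),0])
        dh=round((h0+(h1-h0)*f)-h,1)
        s=np.array([d@x,-d[2],d@z]).round(4)
        out.append([float(v) for v in s]+[0,-dh,0])
        p=p+s[0]*x+s[2]*z-np.array([0,0,s[1]]);h+=dh
    print(np.array(p).round(4),round(h,1))
    for k in range(0,n,12):print(out[k:k+12])
E
python3 - <<'E'
from plan import *
p,h,_=cur();print(p,h)
rows(p,h,[.645,-.067,.196],52,24)
E
```

```text
[ 0.21124014 -0.5881745   0.19615119] -70.24566265419892
[ 0.6449 -0.067   0.196 ] 52.0
[[-0.0143, 0.0, 0.0243, 0, np.float64(-5.1), 0], [-0.0121, 0.0, 0.0256, 0, np.float64(-5.1), 0], [-0.0098, 0.0, 0.0265, 0, np.float64(-5.1), 0], [-0.0074, 0.0, 0.0273, 0, np.float64(-5.1), 0], [-0.005, 0.0, 0.0278, 0, np.float64(-5.1), 0], [-0.0024, 0.0, 0.0281, 0, np.float64(-5.1), 0], [0.0, 0.0, 0.0283, 0, np.float64(-5.1), 0], [0.0026, 0.0001, 0.0281, 0, np.float64(-5.0), 0], [0.005, -0.0, 0.0278, 0, np.float64(-5.1), 0], [0.0075, -0.0, 0.0273, 0, np.float64(-5.1), 0], [0.0098, -0.0, 0.0264, 0, np.float64(-5.1), 0], [0.0122, -0.0, 0.0255, 0, np.float64(-5.1), 0]]
[[0.0144, -0.0, 0.0243, 0, np.float64(-5.1), 0], [0.0165, -0.0, 0.023, 0, np.float64(-5.1), 0], [0.0185, -0.0, 0.0213, 0, np.float64(-5.1), 0], [0.0203, 0.0, 0.0197, 0, np.float64(-5.1), 0], [0.0219, 0.0, 0.0178, 0, np.float64(-5.1), 0], [0.0235, 0.0, 0.0157, 0, np.float64(-5.1), 0], [0.0248, 0.0, 0.0136, 0, np.float64(-5.1), 0], [0.0258, 0.0, 0.0114, 0, np.float64(-5.1), 0], [0.0268, 0.0, 0.009, 0, np.float64(-5.1), 0], [0.0275, 0.0, 0.0065, 0, np.float64(-5.1), 0], [0.0279, 0.0, 0.0042, 0, np.float64(-5.1), 0], [0.0282, 0.0001, 0.0016, 0, np.float64(-5.0), 0]]
```

Request:
arm_command --targets '[[[-0.0143, 0, 0.0243, 0, -5.1, 0], [-0.0121, 0, 0.0256, 0, -5.1, 0], [-0.0098, 0, 0.0265, 0, -5.1, 0], [-0.0074, 0, 0.0273, 0, -5.1, 0], [-0.005, 0, 0.0278, 0, -5.1, 0], [-0.0024, 0, 0.0281, 0, -5.1, 0], [0, 0, 0.0283, 0, -5.1, 0], [0.0026, 0, 0.0281, 0, -5.0, 0], [0.005, 0, 0.0278, 0, -5.1, 0], [0.0075, 0, 0.0273, 0, -5.1, 0], [0.0098, 0, 0.0264, 0, -5.1, 0], [0.0122, 0, 0.0255, 0, -5.1, 0]]]' --hand 0 --grip_force 10

```text
time: 1.4
ee_pos: [0.4288, -0.3266, 0.1965]
eef_rot: [0.705, -0.055, 0.055, -0.705]
ft_force: [-0.1, -0.1, 0.5]
width: 0.015
```

Request:
arm_command --targets '[[[0.0144, 0, 0.0243, 0, -5.1, 0], [0.0165, 0, 0.023, 0, -5.1, 0], [0.0185, 0, 0.0213, 0, -5.1, 0], [0.0203, 0, 0.0197, 0, -5.1, 0], [0.0219, 0, 0.0178, 0, -5.1, 0], [0.0235, 0, 0.0157, 0, -5.1, 0], [0.0248, 0, 0.0136, 0, -5.1, 0], [0.0258, 0, 0.0114, 0, -5.1, 0], [0.0268, 0, 0.009, 0, -5.1, 0], [0.0275, 0, 0.0065, 0, -5.1, 0], [0.0279, 0, 0.0042, 0, -5.1, 0], [0.0282, 0, 0.0016, 0, -5.0, 0]]]'

```text
time: 2.4
ee_pos: [0.6458, -0.0661, 0.1963]
eef_rot: [0.635, 0.311, -0.311, -0.635]
ft_force: [0.6, 1.1, -0.6]
width: 0.0004
```

Run:
```python
from plan import *
c=vision.camera("top");s=vision.camera("side")
p,h,st=cur();print(p,h,st["width"],st["time"],st["joint_positions"])
crop(c,220,80,420,230,4,"a1.png");crop(s,200,100,400,250,4,"a2.png")
```

```text
[ 0.6464503  -0.06150833  0.19575991] 52.505339344313434 0.0004127199751470901 2.5 [ 0.50489068  0.4669612  -0.67139407  1.36197612  0.28436442  1.40968983
  0.75754838]
```

View pics/a1.png

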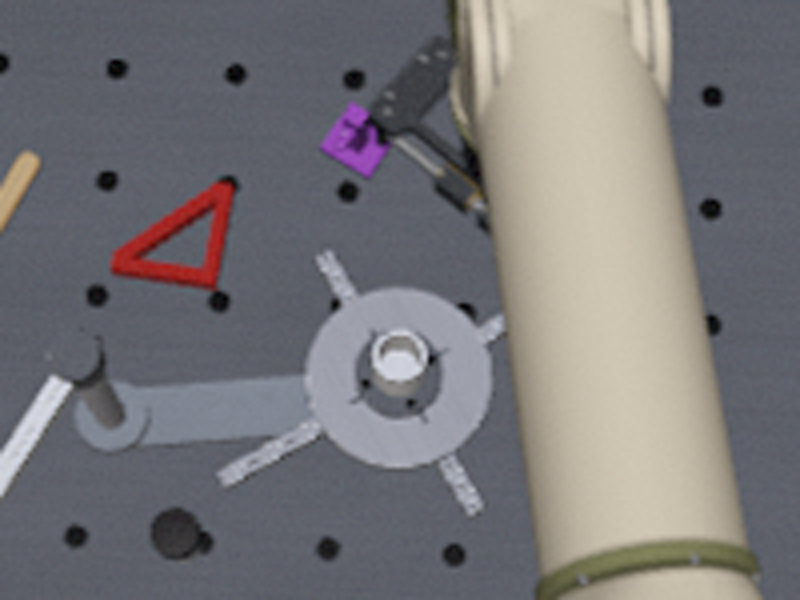

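View pics/a2.png

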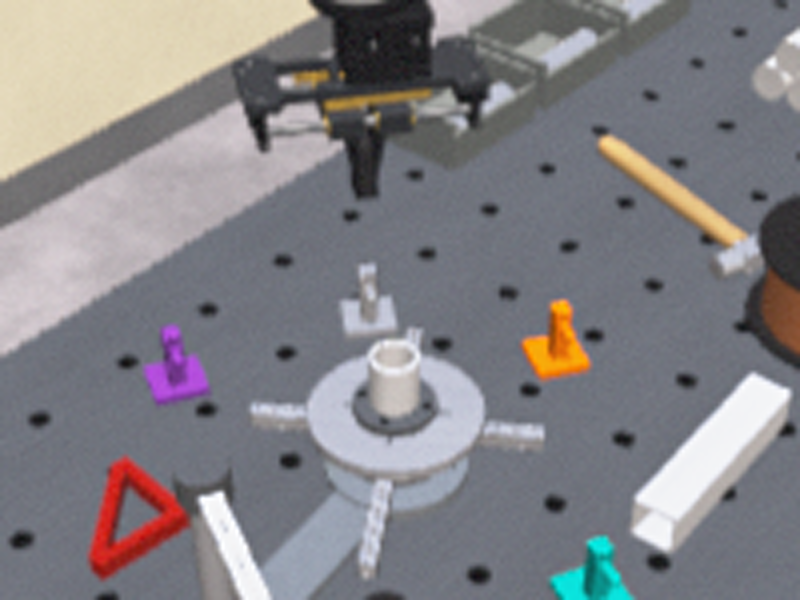

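Request:
arm_command --targets '[[[0, 0, 0, 0, 0, 0], [0, 0.03, 0, 0, 0, 0], [0, 0.03, 0, 0, 0, 0], [0, 0.03, 0, 0, 0, 0], [0, 0.03, 0, 0, 0, 0], [0, 0.019, 0, 0, 0, 0], [0, 0.01, 0, 0, 0, 0], [0, 0, 0, 0, 0, 0]]]'

```text
time: 3.17
ee_pos: [0.6432, -0.0686, 0.0451]
eef_rot: [-0.636, -0.308, 0.31, 0.636]
ft_force: [-0.5, 0.5, -0.3]
width: 0.0005
```

Run:
```python
from plan import *
s=vision.camera("side")
p,h,st=cur();print(p,h,st["ft_force"])
crop(s,200,100,400,250,4,"a3.png")
C=np.array([.561,-.001]);d=p[:2]-C;print(np.hypot(*d),np.degrees(np.arctan2(d[1],d[0])))
```

```text
[ 0.64447561 -0.06816652  0.04712519] 51.85666773491055 [ 0.62967253 -0.74019962  0.21974562]
0.10714251492772339 -38.82100758287732
```

View pics/a3.png

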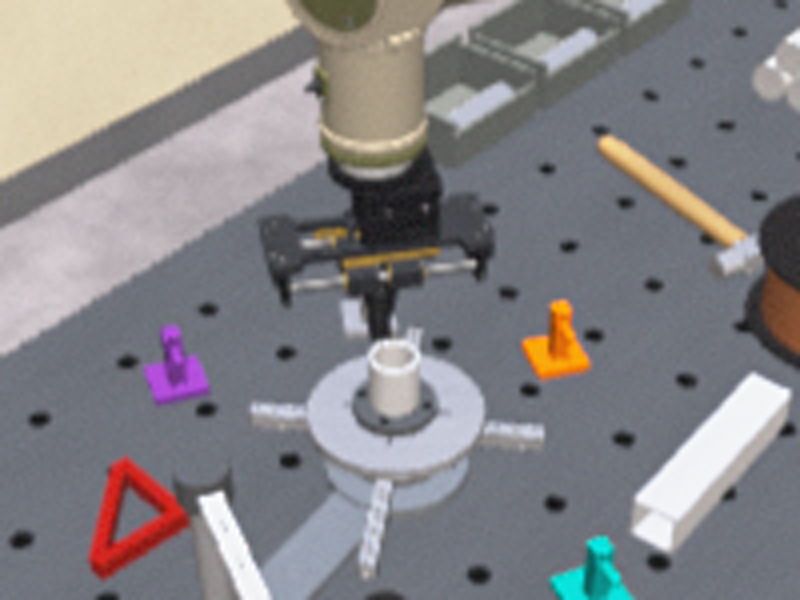

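Request:
arm_command --targets '[[[-0.00747, 0, 0.00026, 0, 4, 0], [-0.00747, 0, 0.00026, 0, 4, 0], [-0.00747, 0, 0.00026, 0, 4, 0], [-0.00747, 0, 0.00026, 0, 4, 0], [-0.00747, 0, 0.00026, 0, 4, 0], [-0.00747, 0, 0.00026, 0, 4, 0], [-0.00747, 0, 0.00026, 0, 4, 0], [-0.00747, 0, 0.00026, 0, 4, 0], [-0.00747, 0, 0.00026, 0, 4, 0], [-0.00747, 0, 0.00026, 0, 4, 0]]]'

```text
time: 4.05
ee_pos: [0.5838, -0.1066, 0.0497]
eef_rot: [0.704, 0.073, -0.071, -0.703]
ft_force: [0.1, 0.3, 0.1]
width: 0.0003
```

```bash
cat > q.py <<'E'
from plan import *
import sys
s=vision.camera("side");t=vision.camera("top")
p,h,st=cur();print(p,h,st["ft_force"],st["time"],st["joint_positions"].round(2))
crop(s,200,100,400,250,4,sys.argv[1]+"s.png");crop(t,220,80,420,230,4,sys.argv[1]+"t.png")
C=np.array([.561,-.001]);d=p[:2]-C;print(np.hypot(*d),np.degrees(np.arctan2(d[1],d[0])))
E
python3 q.py b1
```

```text
[ 0.58337231 -0.10680037  0.04947924] 11.809650542040936 [-0.00232789 -0.17463823  0.13114323] 4.15 [ 0.52  0.43 -0.52  1.69  0.24  1.07  0.14]
0.10813990374430642 -78.06024844594903
```

View pics/b1s.png

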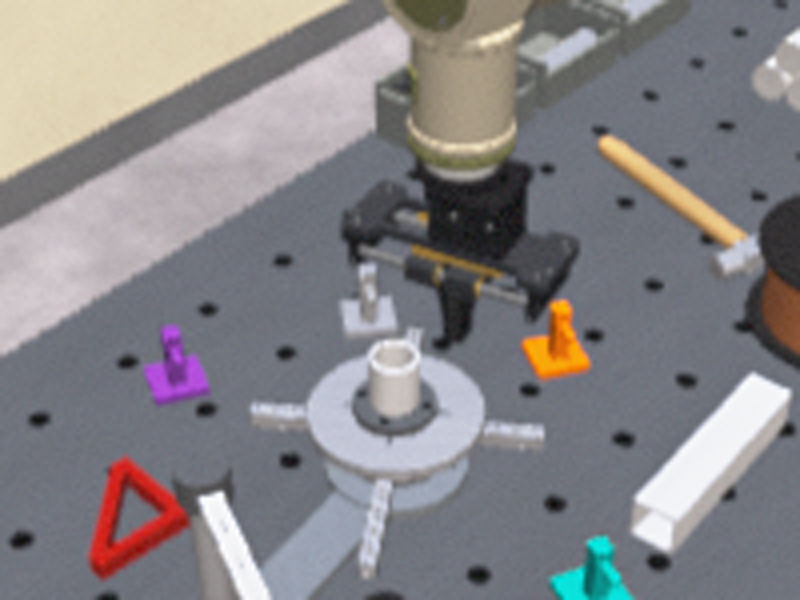

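Run:
```python
from plan import *
s=vision.camera("side");t=vision.camera("top")
p,h,st=cur();print(p)
x=np.array([np.cos(np.radians(h)),np.sin(np.radians(h)),0])
C=np.array([.561,-.001,0])
def mk(c,X,col):
    u=proj(c,X);im=c["pixels"];cv2.circle(im,tuple(int(round(v*1)) for v in u),1,col,-1)
for c in(s,t):
    mk(c,p,(0,0,255))
    for a in(123,33,-57,-147):
        L=.165 if a==123 else .125
        mk(c,C+[L*np.cos(np.radians(a)),L*np.sin(np.radians(a)),.058],(0,255,0))
    mk(c,C+[0,0,.07],(255,0,0));mk(c,C+[0,0,.128],(255,0,255))
crop(s,270,140,370,215,8,"b2s.png");crop(t,250,100,400,212,5,"b2t.png")
```

```text
[ 0.5839313  -0.10610103  0.0489076 ]
```

View pics/b2s.png

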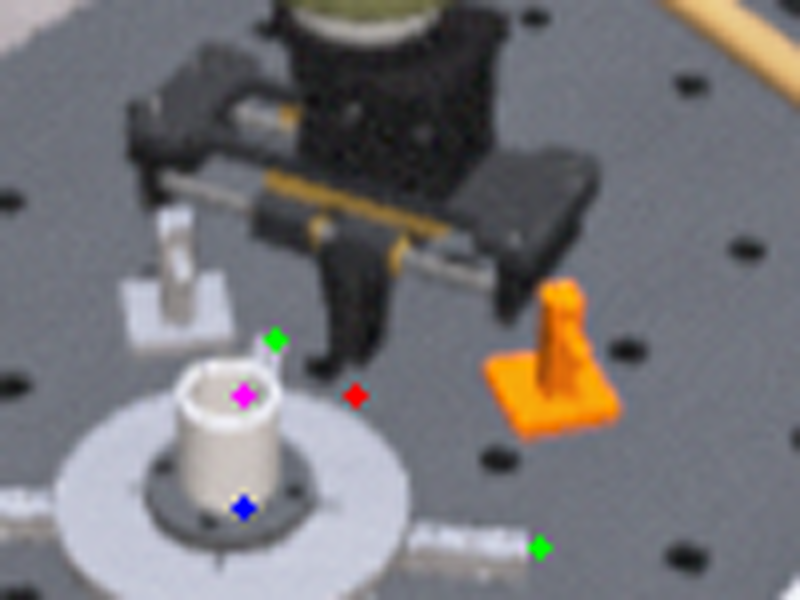

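View pics/b2t.png

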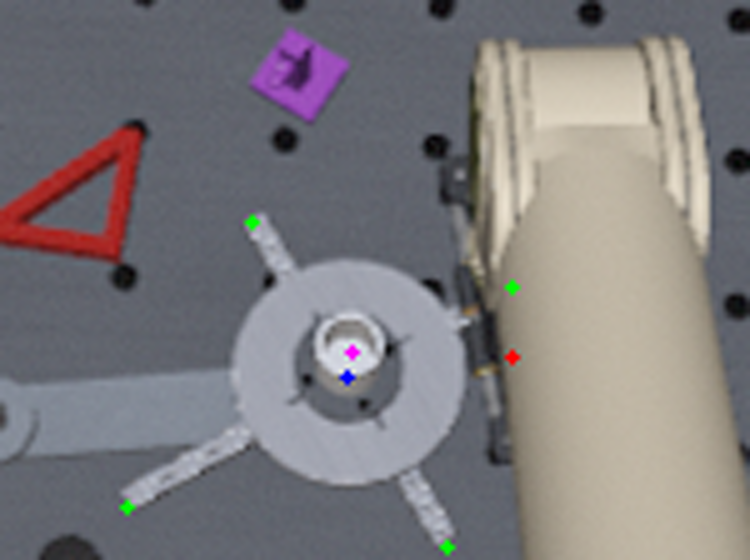

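Run:
```python
from plan import *
s=vision.camera("side");t=vision.camera("top")
for p in([.6465,-.0615,.1958],[.6445,-.0682,.0471],[.5839,-.1061,.0489]):
    u=proj(s,p);print(u,(u-[200,100])*4,(u-[270,140])*8)
# holes on table from both cams
for c in (s,t):
    print(c.keys(), c["cx"],c["cy"])
# holes: top full view
crop(t,0,0,640,400,1.25,"full.png")
g=cv2.cvtColor(t["pixels"],cv2.COLOR_BGR2GRAY)
n,l,stt,cen=cv2.connectedComponentsWithStats((g<35).astype(np.uint8))
for i in range(1,n):
    if 15<stt[i,4]<60 and stt[i,2]<9 and stt[i,3]<9: print(cen[i].round(1),stt[i,4],ray(t,*cen[i],0)[:2].round(4))
```

```text
[291.52319091 154.1636474 ] [366.09276364 216.65458961] [172.18552728 113.30917922]
[294.16092779 187.85799654] [376.64371116 351.43198615] [193.28742232 382.86397229]
[313.8472585  189.20988704] [455.38903399 356.83954816] [350.77806797 393.67909633]
dict_keys(['pixels', 'fovy', 'cx', 'cy', 'R', 't']) 315.35457498152437 202.8745989366258
dict_keys(['pixels', 'fovy', 'cx', 'cy', 'R', 't']) 312.0427192090585 203.2390507646229
[219.2  95.4] 16 [0.8545 0.366 ]
[308.2  99.4] 16 [0.8542 0.0508]
[ 96.8 117.6] 16 [0.7502 0.7865]
[397.2 131.6] 16 [ 0.7491 -0.2634]
[580.4 140.2] 16 [ 0.7482 -0.893 ]
[610.8 141.4] 16 [ 0.7489 -0.9968]
[ 92.1 146.4] 17 [0.6442 0.7862]
[152.5 149. ] 16 [0.6451 0.5767]
[427.7 162.2] 18 [ 0.6438 -0.3681]
[ 56.4 174.2] 16 [0.5395 0.8921]
[117.8 176.9] 17 [0.5403 0.6818]
[179.5 180. ] 16 [0.5399 0.4713]
[210.4 181.5] 17 [0.5397 0.3662]
[427.9 192.2] 19 [ 0.5387 -0.3682]
[490.6 195.1] 17 [ 0.5388 -0.5776]
[522.1 196.6] 17 [ 0.5389 -0.6827]
[ 82.3 205.9] 16 [0.4349 0.7863]
[144.5 209. ] 16 [0.4345 0.5767]
[427.9 222.7] 16 [ 0.4348 -0.3673]
[622.9 226.1] 16 [ 0.455 -1.
[... 771 characters left out ...]
.2246 -0.7872]
[590.5 294.9] 21 [ 0.227  -0.8838]
[  1.6 298.9] 19 [0.1203 0.9958]
[ 34.  300.9] 22 [0.1195 0.8911]
[ 66.4 302.3] 18 [0.1202 0.7866]
[ 99.  304.1] 22 [0.12   0.6813]
[461.9 323. ] 20 [ 0.1195 -0.4724]
[495.4 324.9] 19 [ 0.119  -0.5774]
[529.  326.7] 24 [ 0.119  -0.6827]
[562.4 328.5] 23 [ 0.1187 -0.787 ]
[ 27.8 334.9] 23 [0.0151 0.8912]
[ 60.8 336.7] 18 [0.0149 0.7862]
[ 93.8 338.3] 18 [0.0153 0.6819]
[462.9 358. ] 20 [ 0.0148 -0.4731]
[496.7 360. ] 22 [ 0.0142 -0.5775]
[530.8 361.8] 22 [ 0.0143 -0.6825]
[564.9 363.5] 26 [ 0.0146 -0.7873]
[ 55.2 372.1] 19 [-0.09    0.7857]
[463.4 394.2] 21 [-0.09   -0.4723]
[498.1 396.1] 22 [-0.0901 -0.5775]
[532.6 397.6] 21 [-0.089  -0.6822]
```

Run:
```python
from plan import *
s=vision.camera("side")
g=cv2.cvtColor(s["pixels"],cv2.COLOR_BGR2GRAY)
n,l,stt,cen=cv2.connectedComponentsWithStats((g<38).astype(np.uint8))
for i in range(1,n):
    if 10<stt[i,4]<70 and stt[i,2]<12 and stt[i,3]<9:
        w=ray(s,*cen[i],0)[:2]; gx=.54+.105*round((w[0]-.54)/.105);gy=-.0005+.105*round((w[1]+.0005)/.105)
        print(cen[i].round(1),w.round(4),np.round(cen[i]-proj(s,[gx,gy,0]),1))
```

```text
[288.2 160.8] [ 0.8173 -0.2277] [9.5 1.6]
[337.7 172. ] [ 0.6141 -0.2981] [3.6 4.9]
[226. 250.] [0.6454 0.2608] [-12.2   9.2]
[294.  257.9] [0.4581 0.1482] [-14.6   4.7]
[148.2 274.5] [0.7498 0.4705] [-14.9  10.5]
[ 95.4 278.8] [0.8544 0.5761] [-16.6  11. ]
[374.5 277. ] [0.2246 0.0508] [-8.7 10.6]
[597.1 278.9] [-0.2999 -0.3708] [-2.8 10.2]
[325. 281.] [0.3302 0.1562] [-10.4  10.8]
[550.9 283.1] [-0.1945 -0.2647] [-4.3 10.6]
[504.  287.2] [-0.0901 -0.16  ] [-5.4 10.8]
[222.8 289.4] [0.5396 0.3657] [-13.3  11.3]
[169.5 293.6] [0.6448 0.4704] [-14.9  11.5]
[114.6 298.3] [0.7494 0.5761] [-16.8  12. ]
[354.9 300.4] [0.2245 0.1554] [-9.7 11.8]
[ 58.8 302.6] [0.8543 0.6799] [-18.2  12.1]
[590.5 302.4] [-0.2998 -0.2652] [-3.3 11.5]
[302.  304.9] [0.3306 0.2608] [-11.7  12. ]
[542.  307.1] [-0.1954 -0.1602] [-4.4 11.9]
[248.5 309.8] [0.4344 0.3654] [-13.   12.4]
[192.8 314.5] [0.5399 0.4706] [-15.   12.7]
[135.7 319.6] [0.6448 0.5759] [-17.   13.1]
[387.2 321.6] [0.1198 0.1552] [-9.2 12.9]
[ 77.3 324.6] [0.7495 0.6801] [-18.6  13.3]
[332.5 326.7] [0.2251 0.2603] [-11.1  13.2]
[583.3 329. ] 
[... 251 characters left out ...]
365.7 351. ] [0.1202 0.2612] [-10.8  14.8]
[ 34.5 354.8] [0.7493 0.7853] [-21.2  15.2]
[307.4 356.8] [0.2248 0.3655] [-12.6  15.1]
[575.1 358.7] [-0.3001 -0.0549] [-4.1 14.9]
[246.9 363. ] [0.3299 0.4709] [-14.9  15.6]
[519.4 364.7] [-0.1949  0.0501] [-5.9 15.2]
[184.8 369.4] [0.4344 0.5756] [-16.9  16.1]
[461.8 370.8] [-0.0893  0.1551] [-8.1 15.5]
[120.4 375.8] [0.5397 0.6807] [-19.4  16.5]
[402.9 377.6] [0.0149 0.2605] [-9.9 16.3]
[ 54.1 382.6] [0.6442 0.7856] [-21.8  17.1]
[341.8 384.3] [0.1198 0.3655] [-12.1  16.8]
[278.6 391.1] [0.225  0.4704] [-14.5  17.3]
[565.9 392.9] [-0.3006  0.0501] [-4.4 17.2]
[213.4 397.4] [0.3313 0.5742] [-16.9  16.9]
[505.1 398.1] [-0.1924  0.1526] [-7.6 15.8]
```

Run:
```python
from plan import *
s=vision.camera("side");p,h,st=cur();print(p)
im=s["pixels"];x0,y0=290,160;S=16
big=cv2.resize(im[y0:y0+37,x0:x0+50],None,fx=S,fy=S,interpolation=cv2.INTER_NEAREST)
big=np.clip(big.astype(float)*2,0,255).astype(np.uint8)
for dz in(0,.01,.02,.03):
    u=(proj(s,p+[0,0,dz])+.5-[x0,y0])*S;cv2.circle(big,tuple(int(v) for v in u),3,(0,0,255),-1);print(u)
cv2.imwrite("pics/b3.png",big)
t=vision.camera("top")
print(ray(t,*(np.array([348,335])/5+[250,100]),.128),ray(s,*(np.array([228,385])/8+[270,140]),.128))
```

```text
[ 0.58334158 -0.10563416  0.04756991]
[390.10132304 481.95751915]
[390.82782011 447.55790913]
[391.56168125 412.80961022]
[392.30301901 377.70729376]
[ 5.70446776e-01 -5.68925317e-04  1.28000000e-01] [ 0.56734226 -0.00341752  0.128     ]
```

View pics/b3.png

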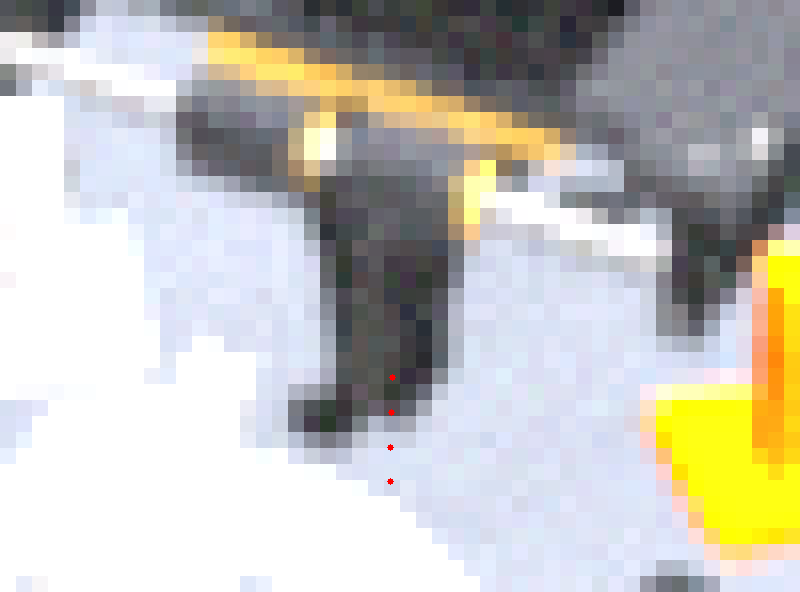

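The fingertip in the side picture (about 314,186) sits roughly 18 mm above the reported TCP. The bar shows no motion and there was no force, so the finger passed over the bar. I'll go back and come down lower.

Request:
arm_command --targets '[[[0, -0.012, 0, 0, 0, 0], [0.00747, 0, 0.00026, 0, -4, 0], [0.00747, 0, 0.00026, 0, -4, 0], [0.00747, 0, 0.00026, 0, -4, 0], [0.00747, 0, 0.00026, 0, -4, 0], [0.00747, 0, 0.00026, 0, -4, 0], [0.00747, 0, 0.00026, 0, -4, 0], [0.00747, 0, 0.00026, 0, -4, 0], [0.00747, 0, 0.00026, 0, -4, 0], [0.00747, 0, 0.00026, 0, -4, 0], [0.00747, 0, 0.00026, 0, -4, 0], [0, 0, -0.003, 0, 0, 0]]]'

```text
time: 5.5
ee_pos: [0.6481, -0.0669, 0.0601]
eef_rot: [-0.635, -0.312, 0.311, 0.635]
ft_force: [0.0, 0.7, -0.2]
width: 0.0001
```

Request:
arm_command --targets '[[[0, 0.01, 0, 0, 0, 0], [0, 0.01, 0, 0, 0, 0], [0, 0.01, 0, 0, 0, 0], [0, 0.001, 0, 0, 0, 0], [0, 0, 0, 0, 0, 0], [0, 0, 0, 0, 0, 0]]]'

```text
time: 6.0
ee_pos: [0.6472, -0.0691, 0.0282]
eef_rot: [-0.636, -0.309, 0.31, 0.636]
ft_force: [0.1, 0.1, -0.0]
width: 0.0003
```

Request:
arm_command --targets '[[[-0.0075, 0, 0.00026, 0, 4, 0], [-0.0075, 0, 0.00026, 0, 4, 0], [-0.0075, 0, 0.00026, 0, 4, 0], [-0.0075, 0, 0.00026, 0, 4, 0], [-0.0075, 0, 0.00026, 0, 4, 0], [-0.0075, 0, 0.00026, 0, 4, 0], [-0.0075, 0, 0.00026, 0, 4, 0]]]'

```text
time: 6.58
ee_pos: [0.6068, -0.1006, 0.0291]
eef_rot: [0.692, 0.146, -0.145, -0.692]
ft_force: [1.0, 0.6, 0.1]
width: 0.0003
```

```bash
sed -i 's/\.561,-\.001/.5637,-.0018/' q.py; python3 q.py b4
```

```text
[ 0.60610609 -0.10169099  0.02895764] 23.82289755665665 [-0.00548665 -0.21279684  0.53351275] 6.6833 [ 0.51  0.51 -0.53  1.65  0.29  1.07  0.3 ]
0.10851952224123051 -66.99762917290745
```

View pics/b4s.png

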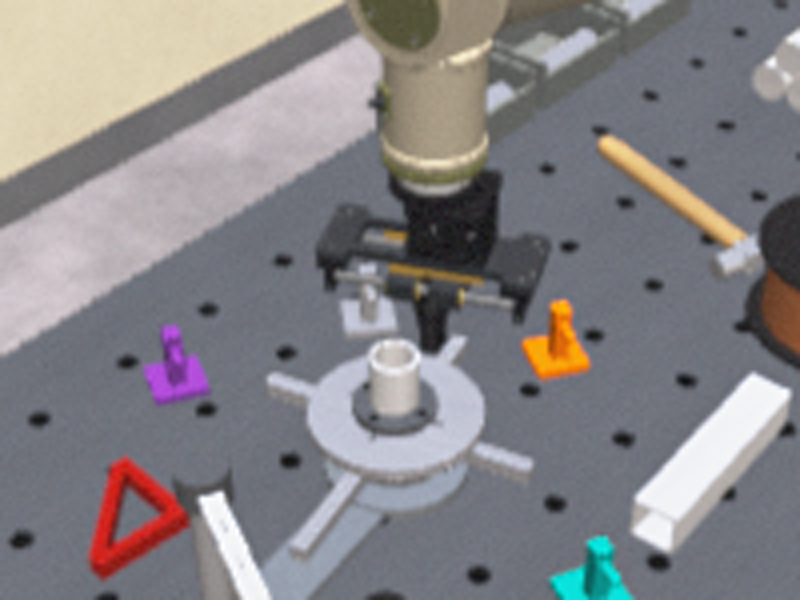

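Request:
arm_command --targets '[[[-0.0075, 0, 0.00026, 0, 4, 0], [-0.0075, 0, 0.00026, 0, 4, 0], [-0.0075, 0, 0.00026, 0, 4, 0], [-0.0075, 0, 0.00026, 0, 4, 0], [-0.0075, 0, 0.00026, 0, 4, 0], [-0.0075, 0, 0.00026, 0, 4, 0], [-0.0075, 0, 0.00026, 0, 4, 0], [-0.0075, 0, 0.00026, 0, 4, 0], [-0.0075, 0, 0.00026, 0, 4, 0], [-0.0075, 0, 0.00026, 0, 4, 0], [-0.0075, 0, 0.00026, 0, 4, 0], [-0.0075, 0, 0.00026, 0, 4, 0]]]'

```text
time: 7.68
ee_pos: [0.5198, -0.1006, 0.029]
eef_rot: [-0.692, 0.147, -0.148, 0.692]
ft_force: [2.0, -0.6, -0.0]
width: 0.0002
```

```bash
python3 q.py b5
```

```text
[ 0.5188524  -0.10033865  0.02872163] -23.94210603175463 [ 0.44731475  1.40957218 -0.0523192 ] 7.7833 [ 0.47  0.32 -0.42  1.88  0.15  0.98 -0.43]
0.10826436495252392 -114.47156048475121
```

View pics/b5s.png

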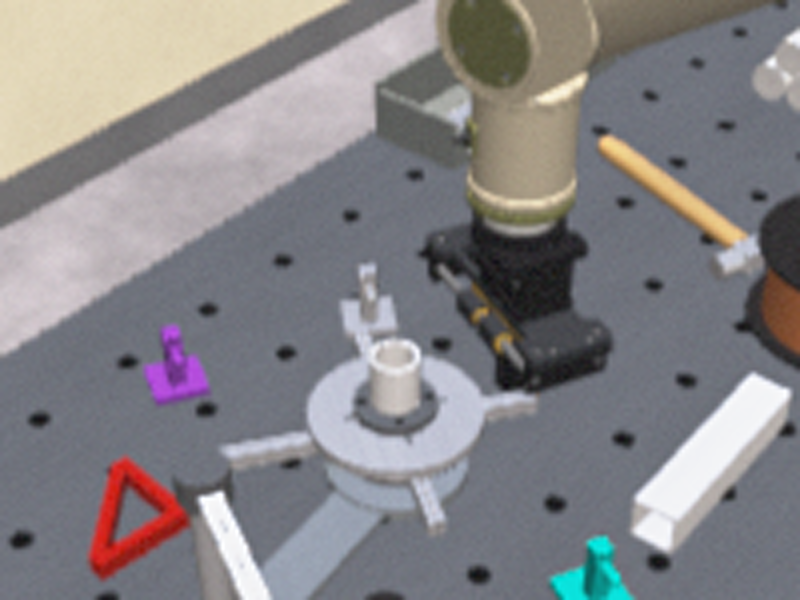

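Request:
arm_command --targets '[[[-0.0075, 0, 0.00026, 0, 4, 0], [-0.0075, 0, 0.00026, 0, 4, 0], [-0.0075, 0, 0.00026, 0, 4, 0], [-0.0075, 0, 0.00026, 0, 4, 0], [-0.0075, 0, 0.00026, 0, 4, 0], [-0.0075, 0, 0.00026, 0, 4, 0], [-0.0075, 0, 0.00026, 0, 4, 0], [-0.0075, 0, 0.00026, 0, 4, 0], [-0.0075, 0, 0.00026, 0, 4, 0], [-0.0075, 0, 0.00026, 0, 4, 0], [-0.0075, 0, 0.00026, 0, 4, 0], [-0.0075, 0, 0.00026, 0, 4, 0]]]'

```text
time: 8.78
ee_pos: [0.4613, -0.0359, 0.0287]
eef_rot: [-0.572, 0.415, -0.416, 0.572]
ft_force: [0.9, -1.0, 0.3]
width: 0.0002
```

Request:
arm_command --targets '[[[-0.0075, 0, 0.00026, 0, 4, 0], [-0.0075, 0, 0.00026, 0, 4, 0], [-0.0075, 0, 0.00026, 0, 4, 0], [-0.0075, 0, 0.00026, 0, 4, 0], [-0.0075, 0, 0.00026, 0, 4, 0]]]'

```text
time: 9.2
ee_pos: [0.456, 0.0011, 0.0287]
eef_rot: [0.491, -0.508, 0.509, -0.491]
ft_force: [-0.4, -1.3, 1.1]
width: 0.0004
```

```bash
python3 q.py b6
```

```text
[0.45594378 0.00222561 0.02860574] -91.80088026712923 [0.14313972 0.59588178 0.38152146] 9.3 [ 0.25  0.16 -0.38  2.06  0.07  0.93 -1.77]
0.1078313865222639 177.86051298390652
```

View pics/b6s.png

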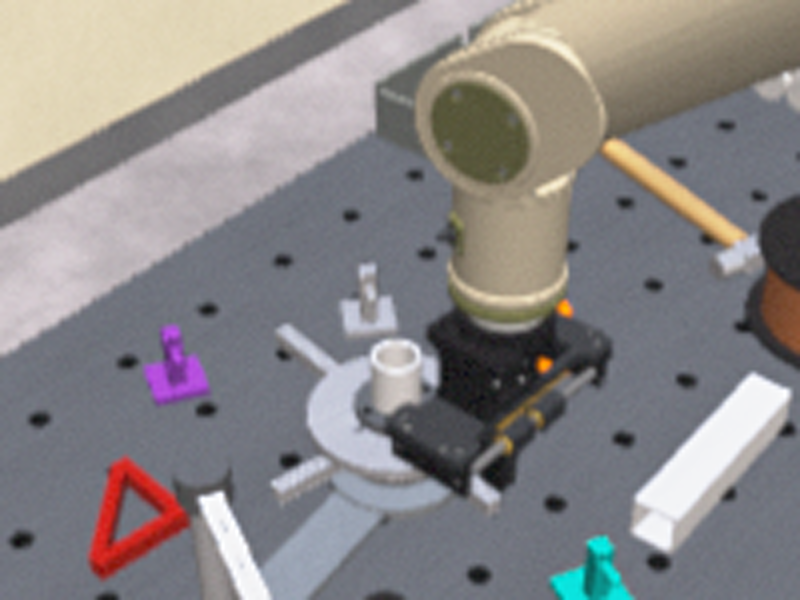

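View pics/b6t.png

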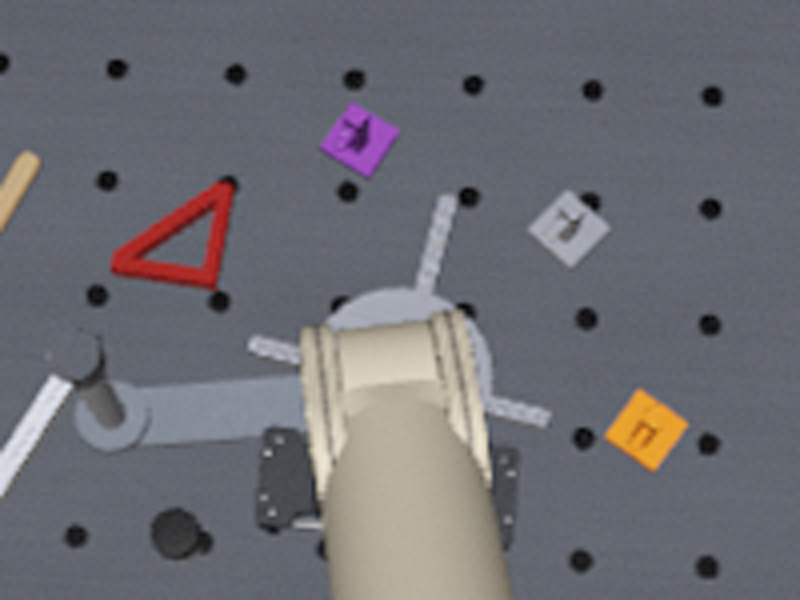

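```bash
cat > ang.py <<'E'
from h import *
import sys
C=np.array([.5637,-.0018]); t=vision.camera("top")
u,v,w,z=[float(a) for a in sys.argv[1:5]]  # tip px & bar base px in x4 crop
x=ray(t,220+u/4,80+v/4,.058);y=ray(t,220+w/4,80+z/4,.058)
d=(x[:2]-C);print(x,np.hypot(*d),np.degrees(np.arctan2(d[1],d[0])));d=(x-y)[:2];print("bar dir",np.degrees(np.arctan2(d[1],d[0])))
E
python3 ang.py 447 197 424 285
```

```text
[ 0.72367343 -0.0348922   0.058     ] 0.1633603107467744 -11.68739502223336
bar dir -11.512559127545515
```

Request:
arm_command --targets '[[[-0.0075, 0, 0.00026, 0, 4, 0], [-0.0075, 0, 0.00026, 0, 4, 0], [-0.0075, 0, 0.00026, 0, 4, 0], [-0.0075, 0, 0.00026, 0, 4, 0], [-0.0075, 0, 0.00026, 0, 4, 0], [-0.0056, 0, 0.00015, 0, 3, 0], [-0.0038, 0, 7e-05, 0, 2, 0], [-0.0038, 0, 7e-05, 0, 2, 0], [0, 0, 0, 0, 0, 0], [0, 0, 0, 0, 0, 0]]]'

```text
time: 10.18
ee_pos: [0.4689, 0.0492, 0.0282]
eef_rot: [0.36, -0.609, 0.609, -0.36]
ft_force: [-0.1, 0.1, -0.1]
width: 0.0003
```

```bash
python3 q.py b7
```

```text
[0.46881196 0.04905998 0.02824499] -118.90702083423854 [-0.63092446  0.16202782  0.47330235] 10.2833 [ 0.14  0.2  -0.36  2.02  0.09  0.94 -2.35]
0.1076590837317045 151.80869817328752
```

View pics/b7s.png

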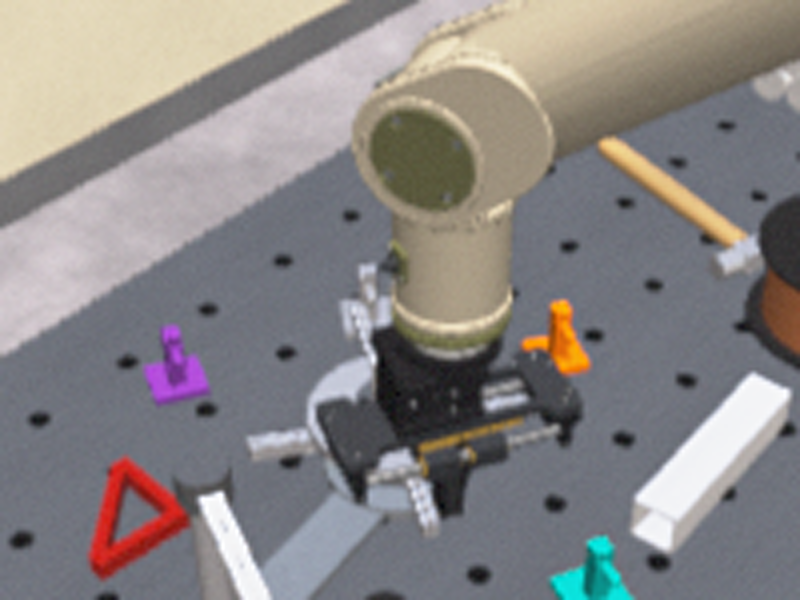

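View pics/b7t.png

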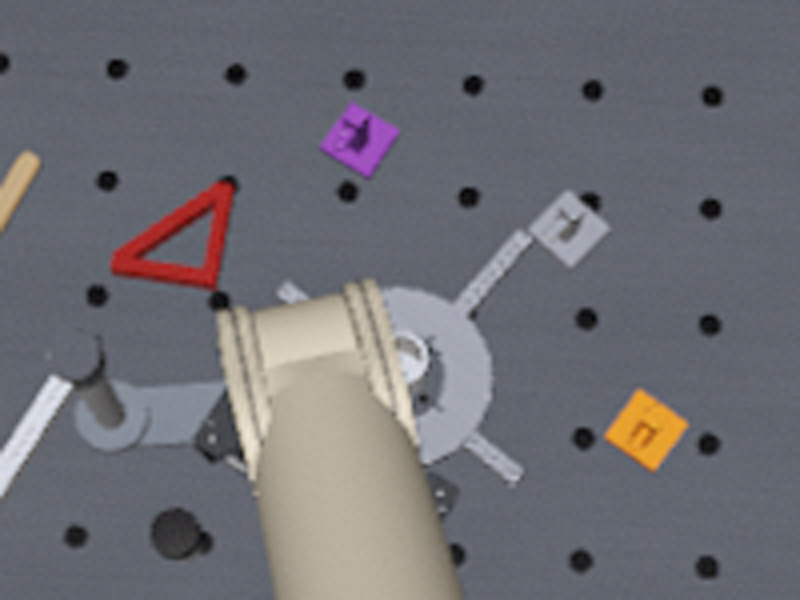

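```bash
python3 - <<'E'
from h import *
t=vision.camera("top");crop(t,325,115,385,165,13,"b8.png")
s=vision.camera("side");crop(s,270,155,330,205,13,"b8s.png")
E
python3 ang.py 525 236 464 304
```

```text
[ 0.69264886 -0.1006575   0.058     ] 0.16248265980920024 -37.47525908194431
bar dir -38.17608771110914
```

View pics/b8.png

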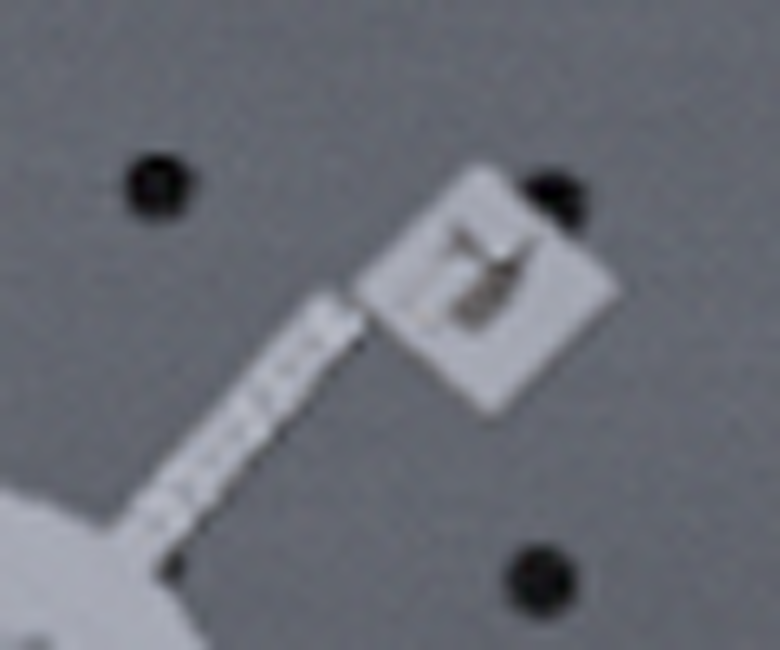

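```bash
cat > m.py <<'E'
from h import *
t=vision.camera("top");C=np.array([.5637,-.0018])
W=lambda q,z:ray(t,325+(q[0]+.5)/13-.5,115+(q[1]+.5)/13-.5,z)[:2]
a=lambda d:np.degrees(np.arctan2(d[1],d[0]))
def post():
    q=[W(p,.006) for p in((482,165),(620,287),(490,412),(355,287))]
    m=np.mean(q,0);print("base ctr",m,np.hypot(*(m-C)),a(m-C),"sides",[np.linalg.norm(q[i]-q[i-1]).round(4) for i in range(4)],"edge bearing",a(q[1]-q[2]),a(q[0]-q[3]))
def bar(tip,base):
    T=W(tip,.058);B=W(base,.058);print("tip",T,np.hypot(*(T-C)),a(T-C),"dir",a(T-B))
E
python3 - <<'E'
from m import *
post();bar((345,306),(137,550))
E
```

```text
base ctr [ 0.72254277 -0.14124976] 0.21136996243656742 -41.28024366344135 sides [np.float64(0.0485), np.float64(0.0495), np.float64(0.0495), np.float64(0.0493)] edge bearing -42.568065063837516 -42.31922556650028
tip [ 0.69584051 -0.09998645] 0.1646259142259831 -36.61403953404553 dir -36.74975816994047
```

View pics/b8s.png

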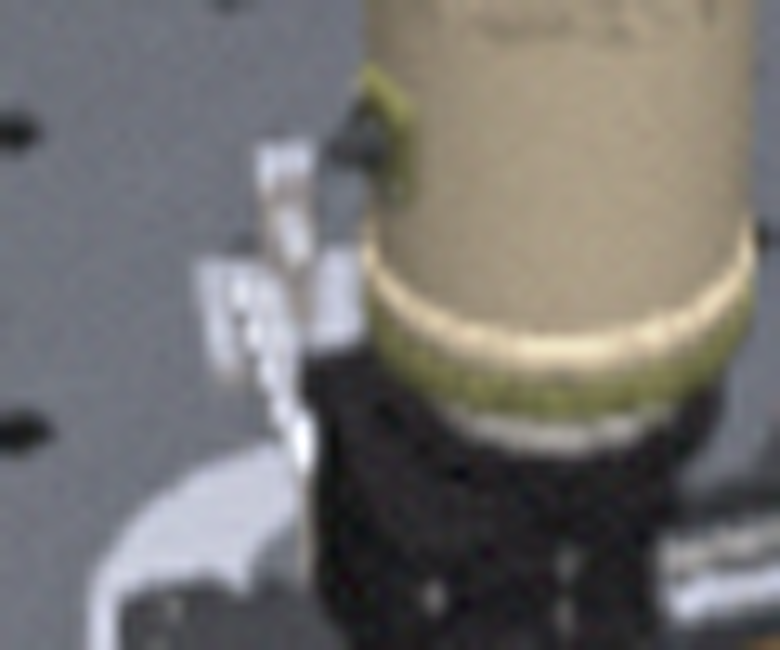

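Request:
arm_command --targets '[[[-0.003, 0, 0.0001, 0, 1, 0], [-0.003, 0, 0.0001, 0, 1, 0], [-0.003, 0, 0.0002, 0, 1, 0], [0, 0, 0, 0, 0, 0], [0, 0, 0, 0, 0, 0], [0, 0, 0, 0, 0, 0]]]'

```text
time: 10.98
ee_pos: [0.4736, 0.0574, 0.0282]
eef_rot: [-0.343, 0.619, -0.618, 0.343]
ft_force: [0.5, 0.0, 0.3]
width: 0.0003
```

Run:
```python
from h import *
t=vision.camera("top");crop(t,325,115,385,165,13,"b9.png")
```

```text
(no output)
```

View pics/b9.png

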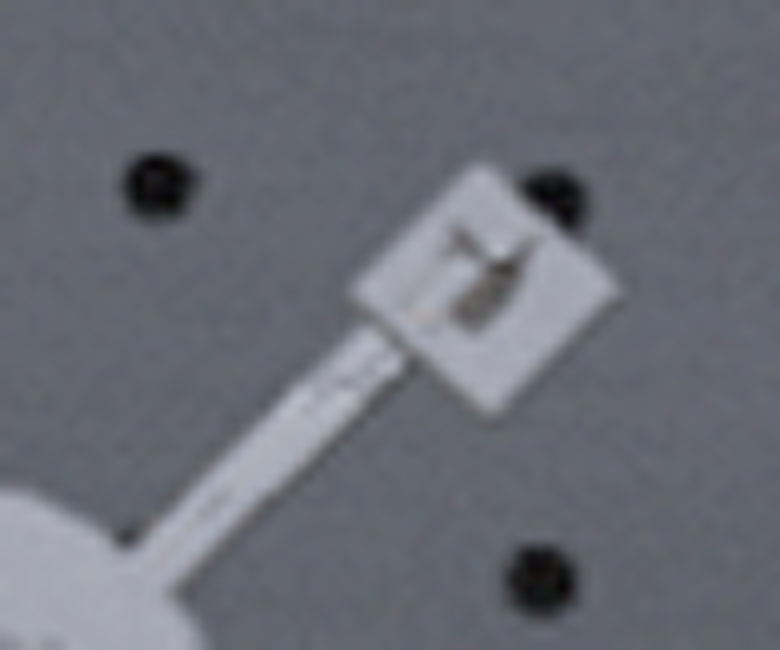

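Run:
```python
from m import *
bar((386,347),(155,573))
# expected projections for several bearings
for b in(-41,-42,-43):
    X=[*(C+.165*np.array([np.cos(np.radians(b)),np.sin(np.radians(b))])),.058]
    u=proj(t,X);print(b,(u+.5-[325,115])*13)
```

```text
tip [ 0.68535845 -0.11072642] 0.16329648505964464 -41.83955220275596 dir -41.90284235035081
-41 [384.16937407 336.67569138]
-42 [392.43760824 344.18404588]
-43 [400.5741385  351.83027077]
```

The long bar bears about -41.9° and the post lies between -41.3° and -42.4°, so they line up. I'll back off and lift.

Request:
arm_command --targets '[[[0.005, 0, 0, 0, 0, 0], [0.01, 0, -0.002, 0, 0, 0], [0, -0.02, 0, 0, -3, 0], [0, -0.035, 0, 0, -5, 0], [0, -0.035, 0, 0, -5, 0], [0, -0.035, 0, 0, -5, 0], [0, -0.035, 0, 0, -5, 0], [0, -0.035, 0, 0, -5, 0], [0, -0.035, 0, 0, -4, 0], [0, -0.035, 0, 0, 0, 0], [0, 0, 0, 0, 0, 0]]]'

```text
time: 12.0
ee_pos: [0.4656, 0.0453, 0.2999]
eef_rot: [0.497, -0.498, 0.502, -0.502]
ft_force: [0.5, -0.1, 0.6]
width: 0.0006
```

Run:
```python
from plan import *
p,h,st=cur();print(p,h,st["time"],st["joint_positions"].round(2))
t=vision.camera("top");crop(t,220,80,420,230,4,"c1.png")
rows(p,h,[.457,.326,.295],-90,9)
```

```text
[0.46562577 0.04525893 0.29985858] -90.05571888948185 12.0 [ 0.19 -0.04 -0.37  1.67 -0.01  1.5  -1.75]
[0.457 0.326 0.295] -90.0
[[-0.0312, 0.0005, -0.001, 0, np.float64(-0.0), 0], [-0.0312, 0.0006, -0.001, 0, np.float64(-0.0), 0], [-0.0312, 0.0005, -0.001, 0, np.float64(-0.0), 0], [-0.0312, 0.0006, -0.001, 0, np.float64(-0.0), 0], [-0.0312, 0.0005, -0.0009, 0, np.float64(-0.0), 0], [-0.0312, 0.0005, -0.001, 0, np.float64(-0.0), 0], [-0.0311, 0.0006, -0.001, 0, np.float64(-0.0), 0], [-0.0312, 0.0005, -0.001, 0, np.float64(-0.0), 0], [-0.0312, 0.0006, -0.001, 0, np.float64(-0.1), 0]]
```

View pics/c1.png

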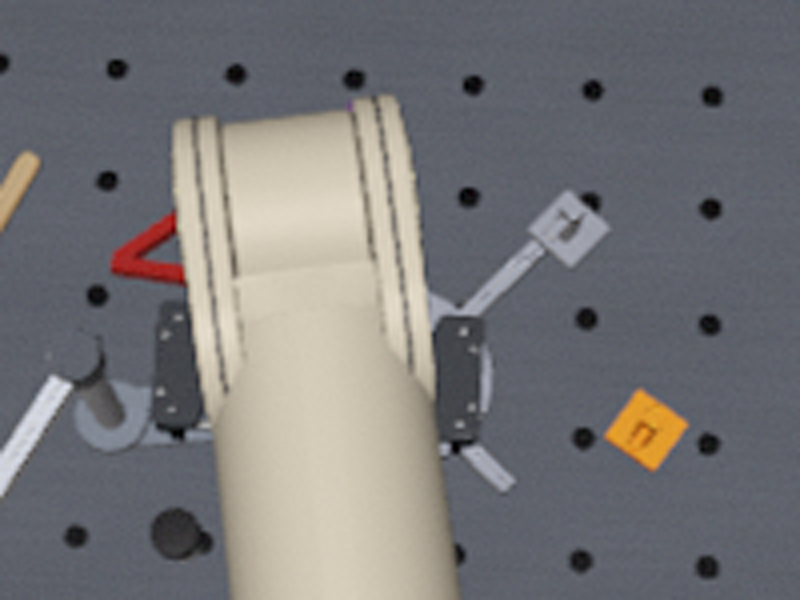

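Request:
arm_command --targets '[[[-0.0312, 0, -0.001, 0, 0, 0], [-0.0312, 0, -0.001, 0, 0, 0], [-0.0312, 0, -0.001, 0, 0, 0], [-0.0312, 0, -0.001, 0, 0, 0], [-0.0312, 0, -0.001, 0, 0, 0], [-0.0312, 0, -0.001, 0, 0, 0], [-0.0312, 0, -0.001, 0, 0, 0], [-0.0312, 0, -0.001, 0, 0, 0], [-0.0312, 0, -0.001, 0, 0, 0], [0, 0, 0, 0, 0, 0], [0, 0, 0, 0, 0, 0]]]'

```text
time: 12.97
ee_pos: [0.4539, 0.3272, 0.2916]
eef_rot: [0.501, -0.5, 0.499, -0.5]
ft_force: [0.1, -0.8, -0.5]
width: 0.0002
```

Run:
```python
from plan import *
p,h,st=cur();print(p,h,st["time"],st["joint_positions"].round(2))
t=vision.camera("top");crop(t,120,80,380,270,3,"c2.png")
s=vision.camera("side");crop(s,150,60,410,255,3,"c2s.png")
```

```text
[0.45385473 0.32719499 0.29163482] -89.8632541502893 12.9667 [-0.17  0.21 -0.64  1.45  0.12  1.52 -2.37]
```

View pics/c2.png

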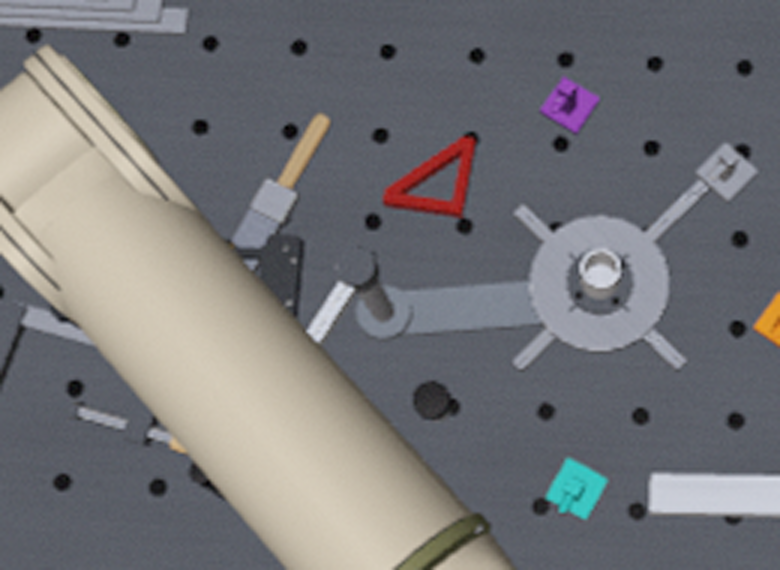

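View pics/c2s.png

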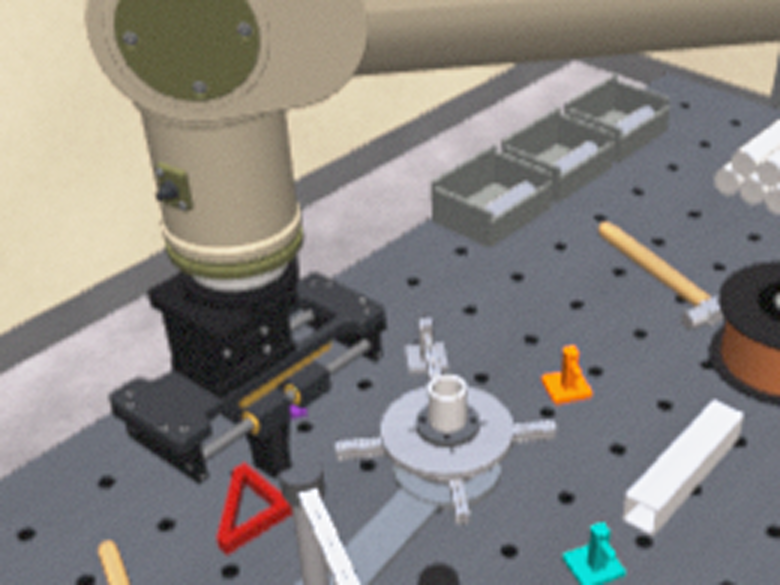

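Request:
arm_command --targets '[[[0, 0.03, 0, 0, 0, 0], [0, 0.03, 0, 0, 0, 0], [0, 0.03, 0, 0, 0, 0], [0, 0.03, 0, 0, 0, 0], [0, 0.02, 0, 0, 0, 0], [0, 0, 0, 0, 0, 0], [0, 0, 0, 0, 0, 0]]]'

```text
time: 13.65
ee_pos: [0.4553, 0.3246, 0.153]
eef_rot: [0.5, -0.501, 0.501, -0.499]
ft_force: [-0.7, 0.1, 0.6]
width: 0.0006
```

```bash
cat > arc.py <<'E'
from plan import *
import sys
P=np.array([.5345,.2364])
def arc(a1,n,h1,r=.11,z=.152):
    p,h,st=cur();d=p[:2]-P;r0=np.hypot(*d);a0=np.degrees(np.arctan2(d[1],d[0]))%360;print("now",p,h,r0,a0,st["ft_force"].round(1))
    q=p.copy();hh=h
    for i in range(n):
        f=(i+1)/n;A=np.radians(a0+(a1-a0)*f);R_=r0+(r-r0)*min(1,2*f)
        t=np.array([*(P+R_*np.array([np.cos(A),np.sin(A)])),p[2]+(z-p[2])*f]);dd=t-q;b=np.radians(hh)
        x=np.array([np.cos(b),np.sin(b),0]);zz=np.array([-np.sin(b),np.cos(b),0])
        s=np.array([dd@x,-dd[2],dd@zz]).round(4);dh=round(h+(h1-h)*f-hh,1)
        print([float(s[0]),float(s[1]),float(s[2]),0,float(-dh),0],end=", ")
        q=q+s[0]*x+s[2]*zz-np.array([0,0,s[1]]);hh+=dh
    print("\nend",q,hh)
E
python3 - <<'E'
from arc import *
s=vision.camera("side");crop(s,150,60,410,255,3,"c3s.png")
arc(178,12,-60)
E
```

```text
now [0.455826   0.32556879 0.15438627] -90.12633175475717 0.11891454935456865 131.4220966264498 [0.5 0.4 0.6]
[0.0066, 0.0002, -0.0048, 0, -2.5, 0], [0.0066, 0.0002, -0.0045, 0, -2.5, 0], [0.0067, 0.0002, -0.0044, 0, -2.5, 0], [0.0067, 0.0002, -0.0041, 0, -2.5, 0], [0.0067, 0.0002, -0.0038, 0, -2.6, 0], [0.0067, 0.0002, -0.0037, 0, -2.5, 0], [0.0058, 0.0002, -0.0046, 0, -2.5, 0], [0.006, 0.0002, -0.0045, 0, -2.5, 0], [0.0061, 0.0002, -0.0043, 0, -2.5, 0], [0.0061, 0.0002, -0.0042, 0, -2.5, 0], [0.0063, 0.0002, -0.004, 0, -2.5, 0], [0.0064, 0.0002, -0.0039, 0, -2.5, 0], 
end [0.42459062 0.24019762 0.15198627] -60.02633175475718
```

View pics/c3s.png

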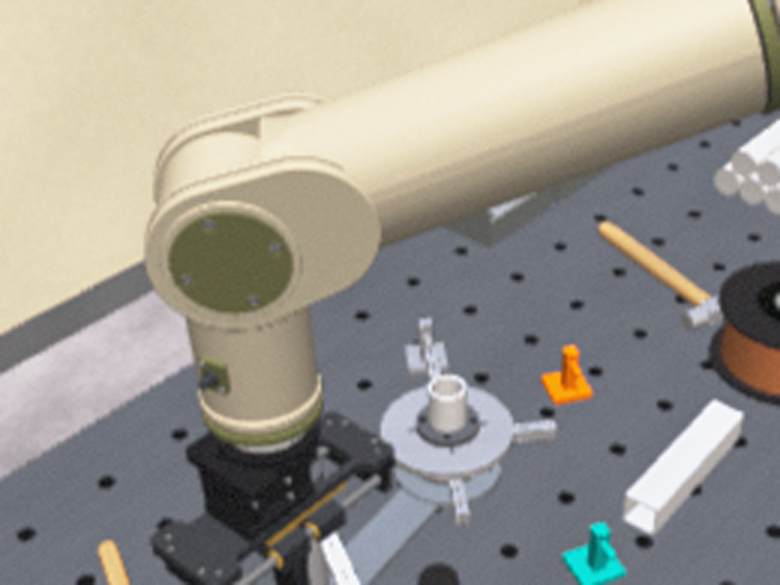

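Request:
arm_command --targets '[[[0.0066, 0.0002, -0.0048, 0, -2.5, 0], [0.0066, 0.0002, -0.0045, 0, -2.5, 0], [0.0067, 0.0002, -0.0044, 0, -2.5, 0], [0.0067, 0.0002, -0.0041, 0, -2.5, 0], [0.0067, 0.0002, -0.0038, 0, -2.6, 0], [0.0067, 0.0002, -0.0037, 0, -2.5, 0], [0.0058, 0.0002, -0.0046, 0, -2.5, 0], [0.006, 0.0002, -0.0045, 0, -2.5, 0], [0.0061, 0.0002, -0.0043, 0, -2.5, 0], [0.0061, 0.0002, -0.0042, 0, -2.5, 0], [0.0063, 0.0002, -0.004, 0, -2.5, 0], [0.0064, 0.0002, -0.0039, 0, -2.5, 0]]]'

```text
time: 14.7
ee_pos: [0.4253, 0.2417, 0.1535]
eef_rot: [-0.611, 0.352, -0.353, 0.614]
ft_force: [-0.3, 1.6, 1.4]
width: 0.0004
```

Run:
```python
from arc import *
s=vision.camera("side");crop(s,150,60,410,255,3,"c4s.png")
s=vision.camera("top");crop(s,120,80,380,270,3,"c4.png")
arc(221,12,-30)
```

```text
now [0.42530302 0.24025884 0.15290101] -59.996388417723686 0.10926514605381556 177.97610283534576 [-0.3  1.6  0. ]
[0.0058, 0.0001, -0.0036, 0, -2.5, 0], [0.006, 0.0001, -0.0034, 0, -2.5, 0], [0.006, 0.0, -0.0033, 0, -2.5, 0], [0.006, 0.0001, -0.0032, 0, -2.5, 0], [0.0061, 0.0001, -0.0032, 0, -2.5, 0], [0.0062, 0.0001, -0.003, 0, -2.5, 0], [0.0063, 0.0, -0.0027, 0, -2.5, 0], [0.0064, 0.0001, -0.0027, 0, -2.5, 0], [0.0064, 0.0001, -0.0025, 0, -2.5, 0], [0.0064, 0.0001, -0.0024, 0, -2.5, 0], [0.0065, 0.0, -0.0023, 0, -2.5, 0], [0.0066, 0.0001, -0.0022, 0, -2.5, 0], 
end [0.45148677 0.16418543 0.15200101] -29.996388417723686
```

View pics/c4s.png

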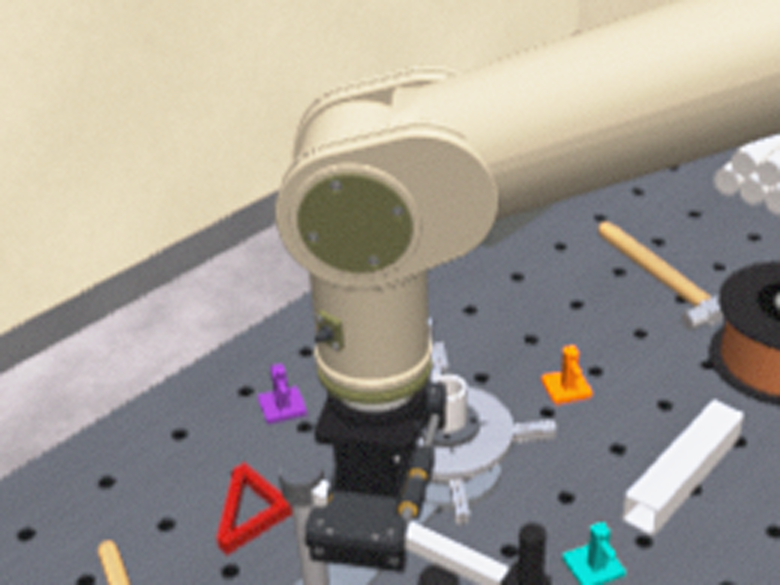

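View pics/c4.png

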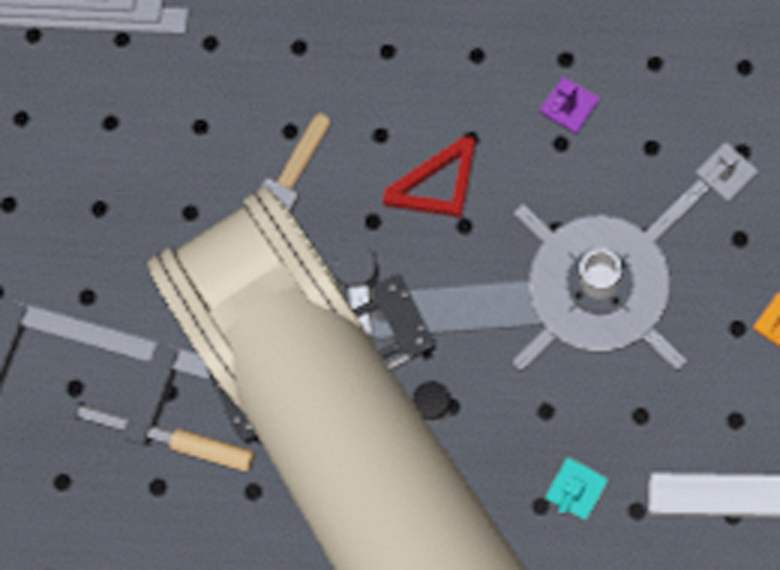

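The torch arm is turning: it now comes out near (500,565) in the side crop. The turntable hasn't changed, so I'll carry on.

Request:
arm_command --targets '[[[0.0058, 0.0001, -0.0036, 0, -2.5, 0], [0.006, 0.0001, -0.0034, 0, -2.5, 0], [0.006, 0, -0.0033, 0, -2.5, 0], [0.006, 0.0001, -0.0032, 0, -2.5, 0], [0.0061, 0.0001, -0.0032, 0, -2.5, 0], [0.0062, 0.0001, -0.003, 0, -2.5, 0], [0.0063, 0, -0.0027, 0, -2.5, 0], [0.0064, 0.0001, -0.0027, 0, -2.5, 0], [0.0064, 0.0001, -0.0025, 0, -2.5, 0], [0.0064, 0.0001, -0.0024, 0, -2.5, 0], [0.0065, 0, -0.0023, 0, -2.5, 0], [0.0066, 0.0001, -0.0022, 0, -2.5, 0]]]'

```text
time: 15.8
ee_pos: [0.451, 0.1657, 0.1514]
eef_rot: [-0.683, 0.182, -0.183, 0.684]
ft_force: [-0.6, 2.1, 0.6]
width: 0.0003
```

Run:
```python
from arc import *
s=vision.camera("side");crop(s,150,60,410,255,3,"c5s.png")
s=vision.camera("top");crop(s,120,80,380,270,3,"c5.png")
arc(256,11,-8)
```

```text
now [0.45134727 0.16452484 0.15101581] -30.047471016563584 0.10991093553175306 220.8393228687349 [ 0.4 -0.1  0.9]
[0.0058, -0.0001, -0.0019, 0, -2.0, 0], [0.0059, -0.0001, -0.0017, 0, -2.0, 0], [0.0059, -0.0001, -0.0016, 0, -2.0, 0], [0.006, -0.0001, -0.0015, 0, -2.0, 0], [0.006, -0.0, -0.0014, 0, -2.0, 0], [0.006, -0.0001, -0.0012, 0, -2.0, 0], [0.006, -0.0001, -0.0011, 0, -2.0, 0], [0.0061, -0.0001, -0.001, 0, -2.0, 0], [0.0061, -0.0001, -0.0008, 0, -2.0, 0], [0.006, -0.0001, -0.0008, 0, -2.0, 0], [0.0062, -0.0001, -0.0005, 0, -2.0, 0], 
end [0.50794301 0.12970707 0.15201581] -8.047471016563584
```

View pics/c5s.png

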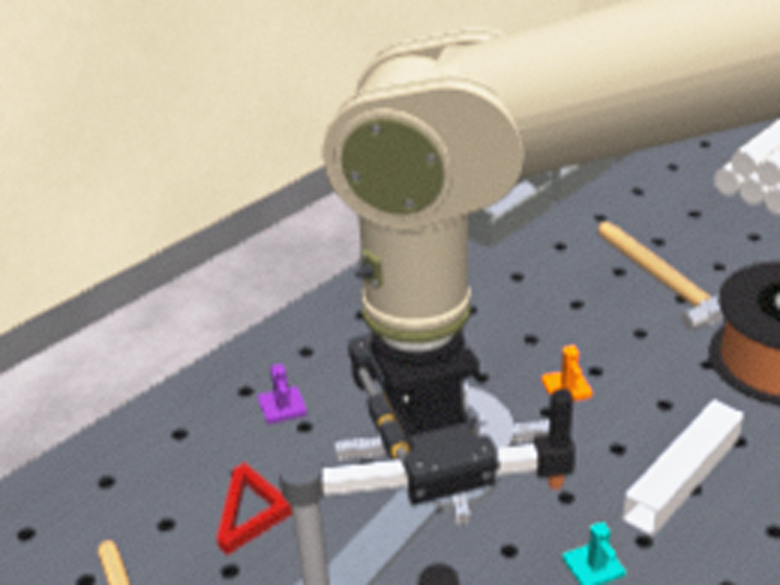

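View pics/c5.png

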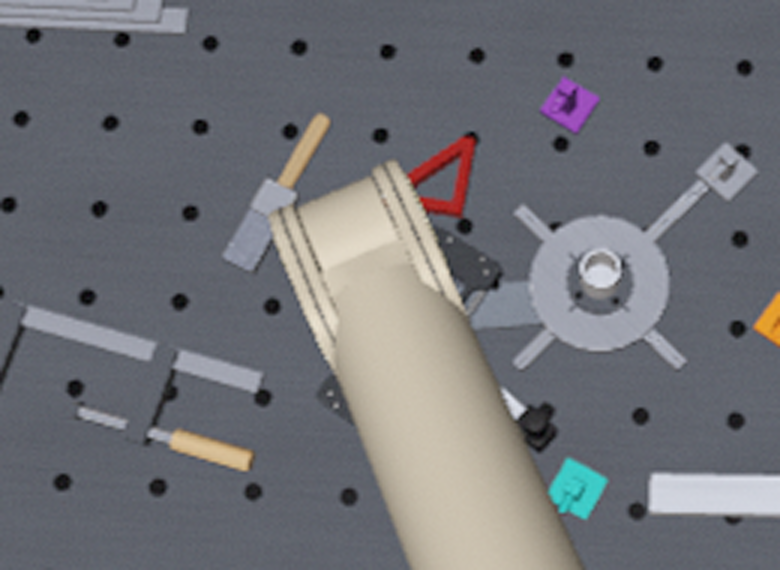

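Request:
arm_command --targets '[[[0.0058, -0.0001, -0.0019, 0, -2.0, 0], [0.0059, -0.0001, -0.0017, 0, -2.0, 0], [0.0059, -0.0001, -0.0016, 0, -2.0, 0], [0.006, -0.0001, -0.0015, 0, -2.0, 0], [0.006, 0, -0.0014, 0, -2.0, 0], [0.006, -0.0001, -0.0012, 0, -2.0, 0], [0.006, -0.0001, -0.0011, 0, -2.0, 0], [0.0061, -0.0001, -0.001, 0, -2.0, 0], [0.0061, -0.0001, -0.0008, 0, -2.0, 0], [0.006, -0.0001, -0.0008, 0, -2.0, 0], [0.0062, -0.0001, -0.0005, 0, -2.0, 0]]]'

```text
time: 16.82
ee_pos: [0.5066, 0.1309, 0.1513]
eef_rot: [-0.705, 0.049, -0.049, 0.705]
ft_force: [-3.4, 1.4, -1.8]
width: 0.0005
```

Run:
```python
from arc import *
s=vision.camera("side");crop(s,150,60,410,255,3,"c6s.png")
s=vision.camera("top");crop(s,120,80,380,270,3,"c6.png")
arc(266,4,-4)
```

```text
now [0.50745229 0.13032371 0.15135644] -8.06048848360814 0.10947034709953857 255.6953325162677 [ 1.3 -0.8 -0.4]
[0.0049, -0.0002, -0.0007, 0, -1.0, 0], [0.0049, -0.0001, -0.0005, 0, -1.0, 0], [0.0049, -0.0002, -0.0002, 0, -1.0, 0], [0.005, -0.0001, -0.0, 0, -1.1, 0], 
end [0.52683912 0.1266878  0.15195644] -3.9604884836081395
```

View pics/c6s.png

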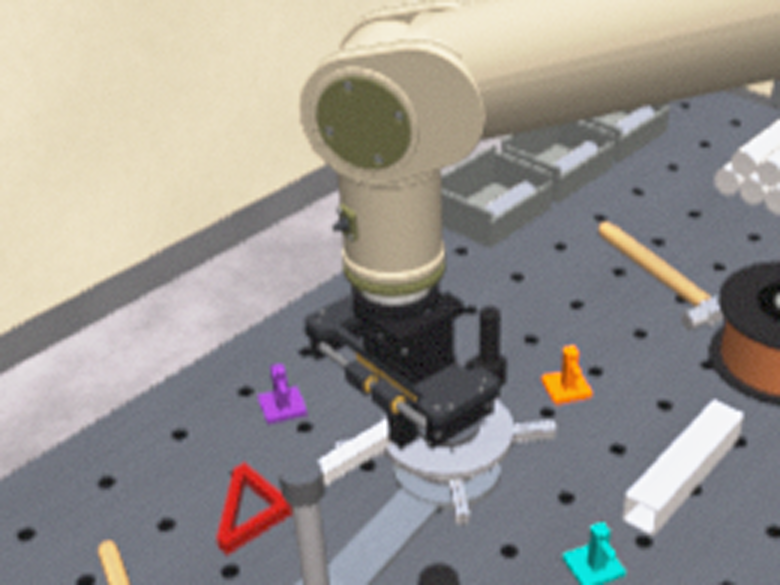

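View pics/c6.png

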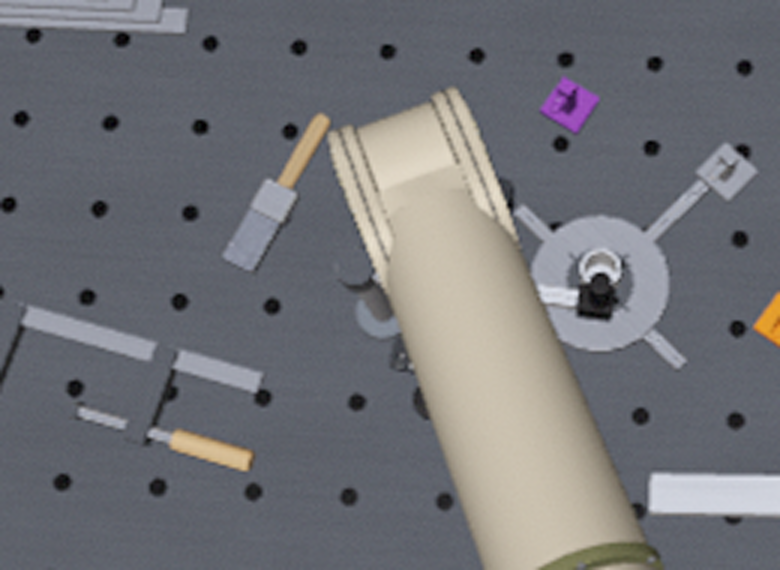

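Request:
arm_command --targets '[[[0.004, 0, -0.0005, 0, -1, 0], [0.004, 0, -0.0003, 0, -1, 0], [0.003, 0, -0.0002, 0, 0, 0], [0, 0, 0, 0, 0, 0]]]'

```text
time: 17.25
ee_pos: [0.5183, 0.1276, 0.151]
eef_rot: [0.706, -0.037, 0.037, -0.706]
ft_force: [-0.5, 0.5, -0.2]
width: 0.0007
```

Run:
```python
from arc import *
s=vision.camera("top");crop(s,220,110,360,210,5,"c7.png")
arc(270,4,-4)
```

```text
now [0.5181957  0.12756645 0.15104342] -6.0064766438486 0.11004804243783489 261.47990717869163 [0.7 0.9 0.6]
[0.0041, -0.0002, -0.0001, 0, -0.5, 0], [0.0041, -0.0003, 0.0001, 0, -0.5, 0], [0.0041, -0.0002, 0.0001, 0, -0.5, 0], [0.004, -0.0003, 0.0002, 0, -0.5, 0], 
end [0.53444983 0.126371   0.15204342] -4.0064766438486
```

View pics/c7.png

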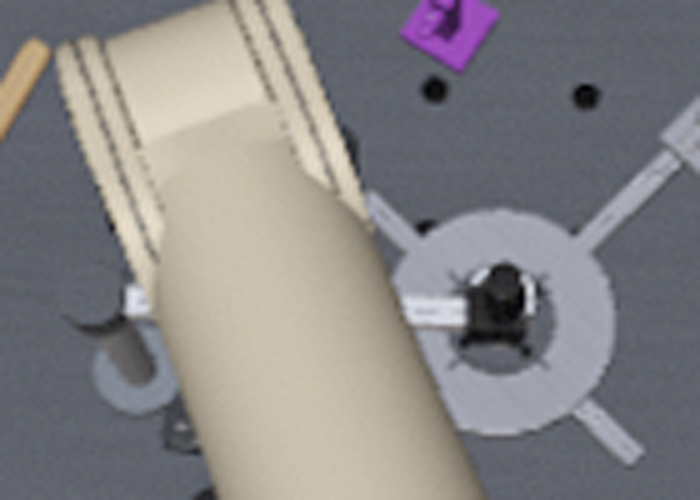

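Run:
```python
from m import *
U=lambda u,v,z:ray(t,220+u/5,110+v/5,z)[:2]
A=U(133,300,.189);B=U(460,313,.189);print(A,B,a(B-A)); 
for P in((.5345,.2364),(.531,.2339)): print(a(C-np.array(P)),a(B-np.array(P)))
```

```text
[0.53262883 0.21279503] [0.5340916  0.02087218] -89.5633200818022
-83.01120449519911 -90.10856962105007
-82.1014495176997 -89.16854523240285
```

Request:
arm_command --targets '[[[0.004, 0, -0.0001, 0, -0.5, 0], [0.004, 0, 0, 0, -0.5, 0], [0.003, 0, 0, 0, -0.5, 0], [0, 0, 0, 0, 0, 0]]]'

```text
time: 17.68
ee_pos: [0.5294, 0.1264, 0.1509]
eef_rot: [-0.707, 0.027, -0.027, 0.707]
ft_force: [-0.7, -0.0, -0.9]
width: 0.0003
```

Request:
arm_command --targets '[[[0.002, 0, 0, 0, 0, 0], [0, 0, 0, 0, 0, 0], [0.0015, 0, 0, 0, 0, 0], [0, 0, 0, 0, 0, 0], [0, 0, 0, 0, 0, 0]]]'

```text
time: 18.1
ee_pos: [0.5309, 0.1264, 0.1507]
eef_rot: [0.707, -0.028, 0.026, -0.706]
ft_force: [-7.9, -0.3, 4.4]
width: 0.0004
```

Request:
arm_command --targets '[[[0.0015, 0, 0, 0, 0, 0], [0, 0, 0, 0, 0, 0], [0, 0, 0, 0, 0, 0]]]'

```text
time: 18.35
ee_pos: [0.5311, 0.1264, 0.1507]
eef_rot: [0.707, -0.029, 0.025, -0.706]
ft_force: [-15.5, -0.6, 8.6]
width: 0.0002
```

Run:
```python
from h import *
s=vision.camera("top");crop(s,220,110,360,210,5,"c8.png")
s=vision.camera("side");crop(s,200,120,360,240,5,"c8s.png")
```

```text
(no output)
```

View pics/c8.png

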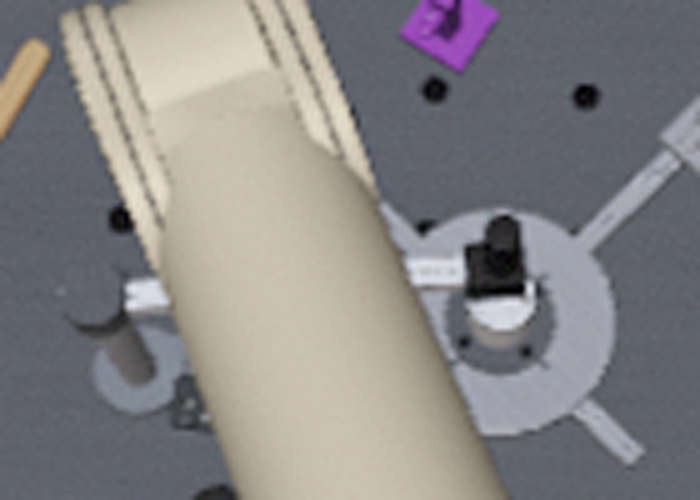

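View pics/c8s.png

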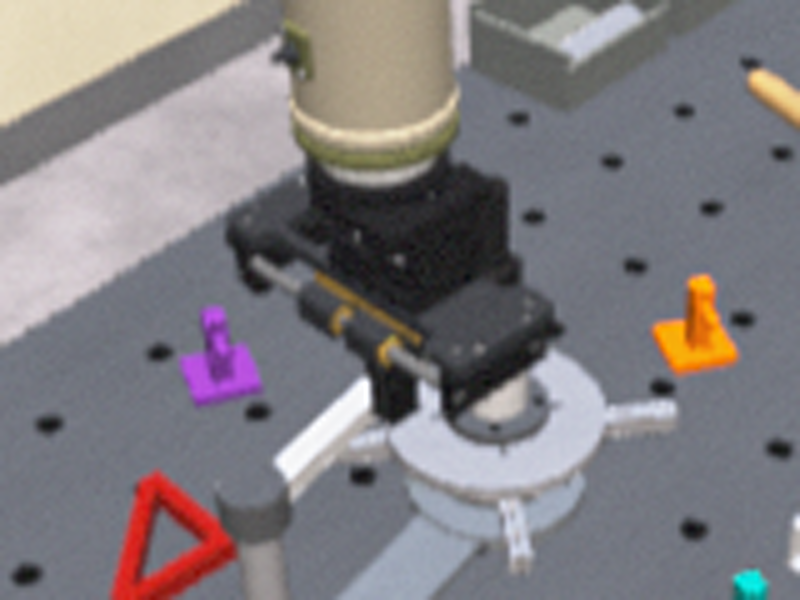

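Position is held at 0.531 m while the force climbs to 15 N, so the arm is against its stop. I'll back away.

Request:
arm_command --targets '[[[-0.003, 0, 0, 0, 0, 0], [-0.005, 0, 0, 0, 0, 0], [-0.015, 0, 0, 0, 0, 0], [-0.02, 0, 0, 0, 0, 0], [0, -0.03, 0, 0, 0, 0], [0, -0.035, 0, 0, 0, 0], [-0.02, -0.035, 0, 0, 0, 0], [-0.03, -0.035, -0.02, 0, 0, 0], [-0.03, -0.02, -0.03, 0, 0, 0], [-0.02, 0, -0.03, 0, 0, 0], [0, 0, -0.02, 0, 0, 0], [0, 0, 0, 0, 0, 0]]]'

```text
time: 19.45
ee_pos: [0.3919, 0.0396, 0.2986]
eef_rot: [0.707, -0.028, 0.031, -0.706]
ft_force: [0.5, -0.3, -1.2]
width: 0.0003
```

Request:
arm_command --targets '[[[-0.01, 0, -0.03, 0, 0, 0], [0, 0, -0.04, 0, 0, 0], [0, 0, -0.04, 0, 0, 0], [0, 0, -0.04, 0, 0, 0], [0, 0, -0.04, 0, 0, 0], [0, 0, -0.04, 0, 0, 0], [0, 0, -0.04, 0, 0, 0], [0, 0, -0.03, 0, 0, 0], [0, 0, 0, 0, 0, 0], [0, 0, 0, 0, 0, 0]]]'

```text
time: 20.28
ee_pos: [0.359, -0.2558, 0.2973]
eef_rot: [-0.706, 0.029, -0.028, 0.707]
ft_force: [-0.2, 0.4, -0.3]
width: 0.0006
```

Run:
```python
from plan import *
s=vision.camera("top");crop(s,120,80,390,280,2.9,"d1.png");crop(s,220,110,380,230,5,"d1z.png")
s=vision.camera("side");crop(s,180,100,400,260,3.6,"d1s.png")
print(cur()[:2])
```

```text
(array([ 0.35961407, -0.25381186,  0.29763644]), np.float64(-4.388984432383265))
```

View pics/d1z.png

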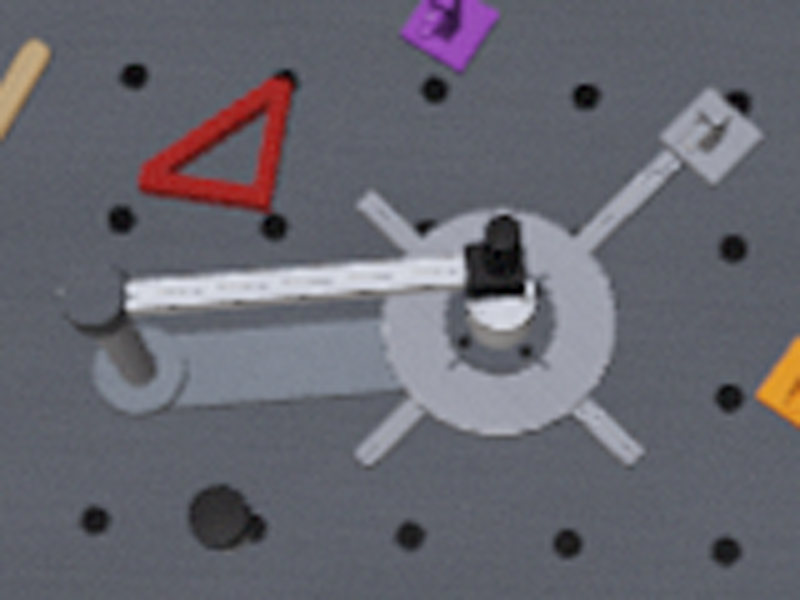

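View pics/d1s.png

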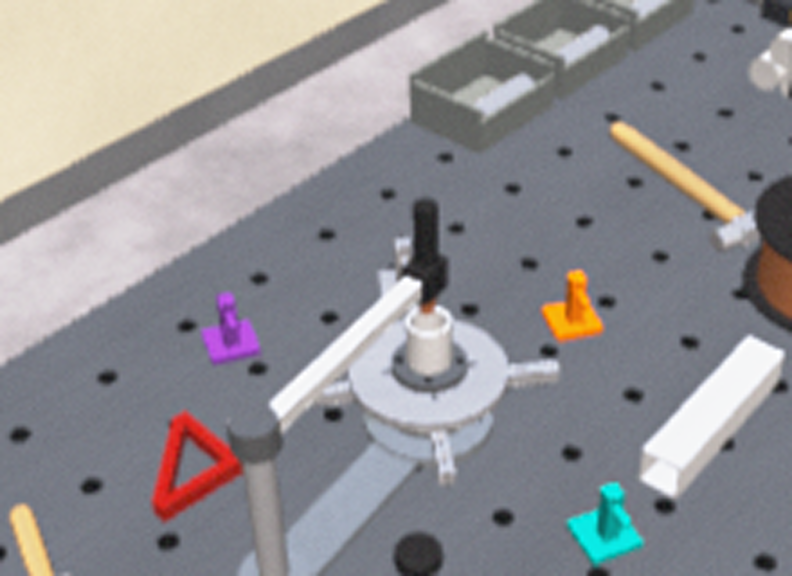

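View pics/d1.png

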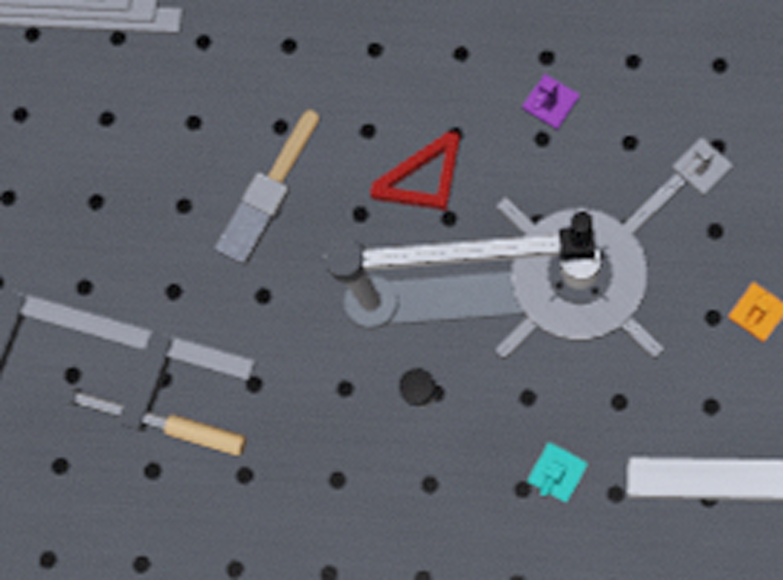

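Run:
```python
from m import *
U=lambda u,v,z:ray(t,220+u/5-.4,110+v/5-.4,z)[:2]
L=U(677,157,.058);O=U(364,460,.058);S1=U(366,197,.058);S2=U(638,459,.058)
c1=O+.125/.29*(L-O);c2=(S1+S2)/2;print(c1,c2,np.linalg.norm(L-O),np.linalg.norm(S1-S2))
print("bar",a(L-O),a(S1-S2)-90)
pc=U(712,136,.006);
for c in(c1,c2,(c1+c2)/2):
    print("post",a(pc-c),np.hypot(*(pc-c)))
A=U(133,296,.189);B=U(455,272,.189);print("arm",a(B-A),"foot/home",a((c1+c2)/2-np.array([.5345,.2364])))
crop(t,325,115,385,165,13,"d2.png")
```

```text
[ 0.56432687 -0.00262592] [ 0.56491559 -0.00192547] 0.28938155500380425 0.2491859850883761
bar -42.20755532955373 -42.210943771626496
post -41.33852275136638 0.2100026280731201
post -41.58807671706284 0.21002525522343837
post -41.46330645603506 0.2100134436341633
arm -82.76897379478802 foot/home -82.80721252344908
```

View pics/d2.png

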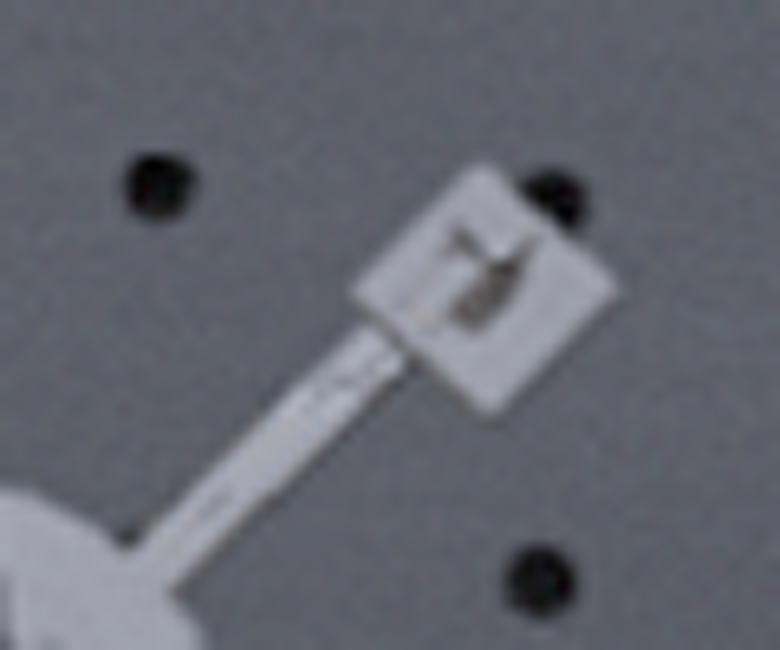

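```bash
python3 -c "
from bench import r,readout
print(readout.read_state()['ft_force']);print(r.close_job())"
```

```text
[-1.23514382  0.38500678  0.28865972]
the job is handed in; nothing more can be done
None
```

The job is done and handed in at about 21 s of the 67 s. `r.close_job()` reports no verdict, so the checks below are my own.

- **Turntable:** I pushed it clockwise by a short bar with the closed fingertip, until the long bar pointed at the grey index post. In the last pictures the bar bears -42.2°. The post bears -41.5° from its base centre and about -42.4° from its base edges. That puts the bar tip within about 2 mm of the mark, against the 9 mm allowed.
- **Torch arm:** I pushed it anticlockwise until the fingertip stopped moving while the force rose to about 15 N, so it is against its stop. It bears -82.8°, the same as the worked-out home direction.
- **Everything else:** The flanged pipe stands upright under the torch. In the pictures it looks about 7 mm off my estimate of the turntable centre (18 mm is allowed). I measured that before the pushing and only looked at the pipe afterwards. The other things in view look where they were, and the robot is clear of the scene.

**What disagreed:**
- The fingertip showed about 18 mm above the reported TCP, so my first sweep passed over the bars without touching. I mended it by working that much lower.
- My two readings of the index post's bearing differ by about 1° (3 mm at the mark). The bar lies between them.

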